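# Clamp the cork block in the crank vise

## Task

Take the cork block from the red shelf and lay it flat, cork face still up, lengthwise on the bed of the crank vise, centred across it between the yellow sprung pad and the end stop. Then wind the crank clockwise by its black grip until the block is held tight, with the yellow pad pressed about half-way back into its gap but never driven up solid, and let go. Leave the other things on the shelf where they are.

Things in the scene. Friction and masses are not known exactly. Their poses are not given: they have to be found in the camera images.
- cork_mid (a point): Centre (20 mm above the underside) of the loose cork block, 100 (x) x 60 (y) x 40 (z) mm, 0.12 kg: pale cork above, brown wood below; x along its length, z up. Starts on the red shelf (board top 30 mm above the bench, 150 mm deep), in line with wax block and brush in any order, centres about 150 mm apart. Grip it across its 60 mm width.
- vise: Vise fixed to the bench. Origin on the bench; z up, y along the bed from crank to end stop, x across. Flat bed 100 mm wide, y=-250 to 150 mm, top 25 mm above the bench. The block lies along y at x=0 between pad face and end stop (jaw tops 60 mm above the bench); the sides there are open for fingers. Blue gear housing under the crank: y=-235 to -135 mm, 75 mm high.
- end_stop: Blue fixed jaw of the vise, 80 mm wide, 25 mm thick, 35 mm high above the bed. Origin on its clamping face at bed height, 120 mm along the vise's +y, x=0; the face looks to the vise's -y.
- pad_face (a point): Centre of the clamping face of the yellow sprung pad (70 mm wide, 12 mm thick, top 60 mm above the bench) on the blue moving jaw; axes as the vise; it faces the end stop (+y). With nothing clamped it is at vise y = -20 mm + 2 mm per rad of crank; it meets the block, once that is against the stop, at about crank = 20 rad.
- crank (a joint): Crank angle in rad from fully open (0), growing clockwise seen from above, many turns (stop at 29); starts at 3.2 to 9.5. Each rad moves the blue jaw 2 mm towards the end stop. Takes 1.5 to 4 N at the grip and stays where it is left, also under clamping load; the jaw cannot be pushed by hand.
- pad (a joint): How far the yellow pad is pressed back towards the blue jaw, in m: 0 free, 0.014 driven up solid (the 14 mm gap behind it closed). Spring of 2.5 N per mm with 2.5 N preload; after contact it grows 2 mm per rad of crank, so about 7 mm is reached at about crank = 23.5 rad.
- knob_mid (a point): Middle of the crank's upright black grip, a cylinder 28 mm in diameter and 50 mm high (this point is 25 mm below its top, 128 mm above the bench) that spins freely on its own vertical pin. Its underside is 103 mm above the bench, 3 mm above the steel crank arm. It travels a horizontal circle of 60 mm radius.
- crank_axis (a point): Fixed point on the crank's vertical axis, at the height of the middle of the grip (128 mm above the bench), at vise x=0, y=-185 mm: the centre of the grip's circle.
- wax_mid (a point): Centre of the loose orange wax block, 100 x 50 x 22 mm, on the shelf. Leave it alone.
- brush_mid (a point): Centre of the loose stainless brush with dark wooden back, 120 x 56 x 36 mm, on the shelf. Leave it alone.
- scraper_mid (a point): Centre of the loose clear scraper, 130 x 60 x 5 mm, lying flat on the shelf towards its right end. Leave it alone.
- cabinet: Small white plastic cabinet fixed on the left end of the shelf, 120 (x) x 150 (y) mm, 160 mm high (top 190 mm above the bench), its sliding door half open; origin under its centre. Keep clear of it. A blue bottle 150 mm high stands on the shelf's right end.
Things that resemble listed ones, but are neither listed nor needed, are in the scene too. What is shaped like the part that bears cork_mid but green is not meant.

How it is judged:
By the outcome, as a careful person would: the job done as asked, in the order asked, and still so for the second after the job is handed in, with the robot touching nothing.
It also fails if it takes over 72 s, if anything falls off the work surface, if the arm or the gripper's body presses on something with over 40 N, if the wrist force passes 120 N, or if a joint passes its speed limit or range.

## Robot

A 6-joint arm with a two-finger parallel gripper is mounted at the origin on the work surface. World frame = base frame: x ahead of the robot, y to its left, z up, the work surface at z = 0. Lengths are in m, angles in rad, forces in N, time in s.
With the tool pointing down it reaches from about 0.35 to 0.975 m from the base axis. Payload 4.9 kg.
Tool frame: the origin (TCP) lies midway between the tips of the shut fingers; the grasp point (between the pads) lies 19 mm behind it; x points along the fingers, y is the direction in which the jaws open and shut, and the axes are right-handed (so a half turn about x gives the same grasp; the last joint's range is limited). The gripper opens to 85 mm and grips with 20 to 120 N. Pads are 22 mm wide; open, the fingers measure 114 mm over their backs; the gripper's body (76 mm by 85 mm) begins 54 mm behind the grasp point. The pads swing forward as they close: fully open they stand 13 mm farther back than shut.
Start: joints at [1.078, 0.053, 1.613, -0, 1.476, -0.119], TCP at [0.228, 0.582, 0.231] pointing down, gripper open.
Joint ranges: [-3.01, 3.01], [-1.01, 2.22], [0.06, 2.58], [-1.02, 4.17], [0.09, 2.62], [-3.14, 3.14]. Speed limits (rad/s): [2.57, 2.57, 3.14, 3.14, 3.14, 3.14].

## Interface

Orientations are given as a rotation vector (axis times angle).
In Python, from station import ctrl gives the robot as it stands.
- The arm moves only by the shell command python3 -m handwheel 'ROWS' [FORCE]. ROWS is JSON, a list of rows, each a list of 3 entries, a list of its own where there are three numbers: the finger opening in m, from 0 to 0.0854, then the shift along the tool's x, y, z in m, then the turn, a rotation vector about the tool's x, y, z in degrees. In form: [[claw, [dx, dy, dz], [ax, ay, az]], ...]. A call has 1 to 10 rows; each row shifts and turns the commanded pose from where the row before left it, along the tool's axes as they then stand; what a row does not reach is not made up. A row lasts 1/12 s, in which the tool goes at most 41.7 mm and 7.16 degrees, less where a joint would pass 70% of its speed; a pose out of reach is approached as far as the arm can. A call with a gripper value outside its range is refused whole. The fingers move at their own pace and stop on an object; FORCE is the grip in N (left out, the last holds). Time passes only in rows, so rows that do not move let the fingers close. It gives the time, the measured TCP pose, the force and the opening at its end, in the units of the state.
- ctrl.get_obs(): the state, without advancing time (a new reading comes with each control period).
- ctrl.get_image(name): name is "scene" or "top" or "wrist"; returns the picture (420x560x3 uint8, red, green, blue); there is no depth.
- ctrl.camera_params(name): a dict with "vertical_fov" (degrees; the focal length in pixels is half the picture's height over the tangent of half this angle, whatever the lens; pixels are square), "cx", "cy" (the principal point, pixels), "rvec" (rotation vector, rad) and "tvec" (3), from world to camera coordinates, as OpenCV has them; the wrist camera has in their place "T_tool_cam" (4x4, takes a point from camera to tool coordinates, whose origin is the TCP and whose axes are the tool frame's). Camera axes: x right, y down, z forward; pixel columns grow to the right and rows downward; lengths in m; the calibration is good to about 2 mm. A picture is of the moment at which its call begins: read the wrist's pose just before it. camera_params takes no time and is no camera call.
- ctrl.finish_job(): hands the job in, once; it reports no verdict.
Trained networks look in the newest picture that a camera, given by its name, has taken for a name from the list of things; names that differ only in an ending like _2 or _b are one class to them, and where a whole thing is asked for, a point or a joint stands for the part that bears it (a point fixed in the world has none). Each returns a list of dicts, best first, with "score" (0 to 1); they miss things now and then, are a little off and sometimes report something else, mostly with a low value. They report only what shows in the picture. A call takes as long as a camera call. They do not tell look-alikes from the thing itself.
- ctrl.look_for(thing, camera): "box" ([centre column, centre row, width, height] in pixels, round what is visible of it).
- ctrl.silhouettes(thing, camera): "mask" (420x560 bool, what is visible of it) and "box" ([centre column, centre row, width, height] in pixels, round what is visible of it).
- ctrl.tip_of(thing, camera): "centre" ([row, column] in pixels: a listed point, or the origin of a listed thing).
The state is a dict: "t": time; "q": joint angles; "dq": joint speeds; "effort": joint torques, N m; "tool_pos": TCP position; "tool_rot": TCP orientation; "contact_force": force on the tool from outside, world axes, zero at the start; "wrist_torque": the same for the moment, N m; "opening": finger opening in m.
Only numpy, scipy, OpenCV 4.12 (cv2) and the standard library are available. Lean on these libraries where they do the work, as an engineer would, in place of code of your own. Each camera call takes 0.05 s, during which the arm holds its last target.

## Working session

There is one attempt and no reset: what is moved stays moved. The work goes in short steps, Python scripts to look and compute and a shell command to move; the robot and the scene stay as the last step left them, time stands still between calls to the robot, and variables do not carry over. Pictures are saved under pics/ and viewed, and the job is handed in when it is done.

```bash
ls; mkdir -p pics; python3 - <<'E'
from station import ctrl
import cv2
o=ctrl.get_obs()
print({k:o[k] for k in ('t','tool_pos','tool_rot','contact_force','opening')})
for n in ('scene','top','wrist'):
    im=ctrl.get_image(n); cv2.imwrite(f'pics/a_{n}.png',im[...,::-1]); print(n,ctrl.camera_params(n))
E
```

```text
pics
{'t': 0.0, 'tool_pos': array([0.22793688, 0.58128299, 0.2300894 ]), 'tool_rot': array([ 0.29180042,  1.55144501, -0.29487968]), 'contact_force': array([ 0.33565425, -0.95678055,  0.19994795]), 'opening': 0.08534699277878958}
scene {'vertical_fov': 47.54248950527116, 'cx': 277.91061555124105, 'cy': 205.1521855177991, 'rvec': array([ 1.64129398,  2.09233879, -0.67528277]), 'tvec': array([ 0.10904342, -0.4605947 ,  1.71453703])}
top {'vertical_fov': 47.65200383240056, 'cx': 280.0998645310372, 'cy': 209.48597477754876, 'rvec': array([ 2.19534612, -2.16546831,  0.1300549 ]), 'tvec': array([0.02742392, 0.66396058, 1.36352005])}
wrist {'vertical_fov': 61.560119922045104, 'cx': 281.6160264915882, 'cy': 206.4059271702263, 'T_tool_cam': array([[-1.07782702e-03, -2.90135351e-01,  9.56985014e-01,
        -1.42547788e-01],
       [ 9.99999157e-01,  3.80242739e-04,  1.24155338e-03,
        -5.91297335e-04],
       [-7.24105128e-04,  9.56985545e-01,  2.90134697e-01,
        -7.37465270e-02],
       [ 0.00000000e+00,  0.00000000e+00,  0.00000000e+00,
         1.00000000e+00]])}
```

View pics/a_scene.png

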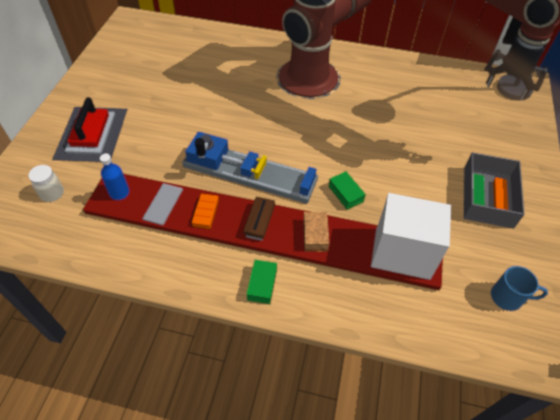

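View pics/a_top.png

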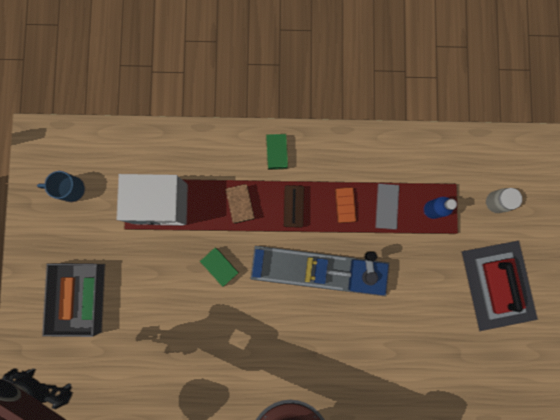

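View pics/a_wrist.png

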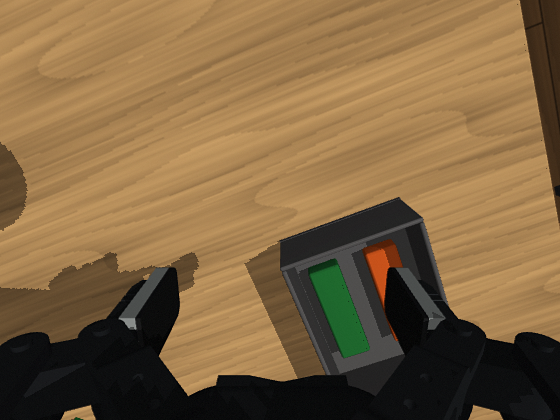

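```bash
cat > h.py <<'E'
from station import ctrl
import numpy as np, cv2
from scipy.spatial.transform import Rotation as R
def cam(n,obs=None):
    p=ctrl.camera_params(n); f=210/np.tan(np.radians(p['vertical_fov'])/2)
    K=np.array([[f,0,p['cx']],[0,f,p['cy']],[0,0,1]])
    if 'rvec' in p:
        Rm=R.from_rotvec(p['rvec']).as_matrix(); t=np.array(p['tvec'])
    else:
        o=obs or ctrl.get_obs(); T=np.eye(4); T[:3,:3]=R.from_rotvec(o['tool_rot']).as_matrix(); T[:3,3]=o['tool_pos']
        W=np.linalg.inv(T@p['T_tool_cam']); Rm=W[:3,:3]; t=W[:3,3]
    return K,Rm,t
def bp(n,uv,z,obs=None):  # pixel (col,row) -> world at height z
    K,Rm,t=cam(n,obs); uv=np.atleast_2d(uv).astype(float)
    d=(np.linalg.inv(K)@np.c_[uv,np.ones(len(uv))].T).T@Rm; c=-Rm.T@t
    return c+d*((z-c[2])/d[:,2])[:,None]
def pj(n,X,obs=None):
    K,Rm,t=cam(n,obs); q=(Rm@np.atleast_2d(X).T).T+t; q=q@K.T; return q[:,:2]/q[:,2:]
E
python3 - <<'E'
from h import *
Z=dict(cork_mid=.05,vise=0,end_stop=.025,pad_face=.0425,knob_mid=.128,crank_axis=.128,wax_mid=.041,brush_mid=.048,cabinet=.0)
for n in ('top','scene'):
    for k,z in Z.items():
        for r in ctrl.tip_of(k,n)[:3]:
            c=r['centre']; print(n,k,round(r['score'],2),np.round(c,1),np.round(bp(n,[c[1],c[0]],z)[0],4))
im=ctrl.get_image('top')
cv2.imwrite('pics/b1.png',cv2.resize(im[160:320,190:430],None,fx=3.3,fy=3.3,interpolation=cv2.INTER_CUBIC)[...,::-1])
np.save('top0.npy',im)
for k in ('cork_mid','wax_mid','brush_mid'):
  for r in ctrl.silhouettes(k,'top')[:3]:
    c,_=cv2.findContours(r['mask'].astype(np.uint8),0,2); c=max(c,key=cv2.contourArea); print(k,r['score'],cv2.minAreaRect(c))
E
```

```text
top cork_mid 0.81 [152.8 277.9] [0.8287 0.0454 0.05  ]
top cork_mid 0.63 [205.1 239.6] [0.6728 0.1543 0.05  ]
top cork_mid 0.55 [266.9 219. ] [0.4944 0.2093 0.05  ]
top vise 0.69 [267.6 302.7] [ 0.4942 -0.0335  0.    ]
top end_stop 0.78 [264.1 261.8] [0.5035 0.0877 0.025 ]
top pad_face 0.69 [270.2 305.8] [ 0.4879 -0.0396  0.0425]
top knob_mid 0.89 [256.3 370.2] [ 0.5298 -0.2081  0.128 ]
top crank_axis 0.94 [276.2 374.2] [ 0.4763 -0.2187  0.128 ]
top wax_mid 0.61 [204.7 345.6] [ 0.6796 -0.155   0.041 ]
top brush_mid 0.74 [208.1 293.2] [ 0.6666 -0.0012  0.048 ]
scene cork_mid 0.72 [191.4 344.2] [0.5262 0.206  0.05  ]
scene cork_mid 0.67 [231.8 312.7] [0.681  0.1459 0.05  ]
scene cork_mid 0.58 [283.  264.1] [0.8573 0.0588 0.05  ]
scene vise 0.59 [177.6 261.8] [ 0.4942 -0.043   0.    ]
scene end_stop 0.7 [184.9 301.6] [0.5125 0.0818 0.025 ]
scene end_stop 0.51 [207.5 206.3] [ 0.6571 -0.1605  0.025 ]
scene pad_face 0.7 [164.4 263.7] [ 0.4778 -0.0409  0.0425]
scene pad_face 0.54 [230.  316.8] [0.6678 0.155  0.0425]
scene knob_mid 0.76 [148.  202.2] [ 0.5334 -0.2025  0.128 ]
scene crank_axi
[... 256 characters left out ...]
9] [ 0.4957 -0.0446  0.048 ]
scene cabinet 0.73 [210.1 204.7] [ 0.6502 -0.1704  0.    ]
scene cabinet 0.68 [253.9 402.9] [0.659  0.3924 0.    ]
cork_mid 0.74 ((219.63568115234375, 266.65966796875), (35.73495101928711, 22.362918853759766), 49.63546371459961)
cork_mid 0.7 ((277.0, 151.5), (35.0, 20.0), 90.0)
cork_mid 0.55 ((239.61175537109375, 203.7529296875), (34.92580795288086, 21.476118087768555), 77.47119140625)
wax_mid 0.55 ((345.44415283203125, 205.27352905273438), (35.587181091308594, 18.023677825927734), 85.60128784179688)
wax_mid 0.44 ((310.4146423339844, 269.7683410644531), (8.944953918457031, 23.301055908203125), 6.340191841125488)
brush_mid 0.95 ((293.5, 206.0), (42.0, 21.0), 90.0)
```

View pics/b1.png

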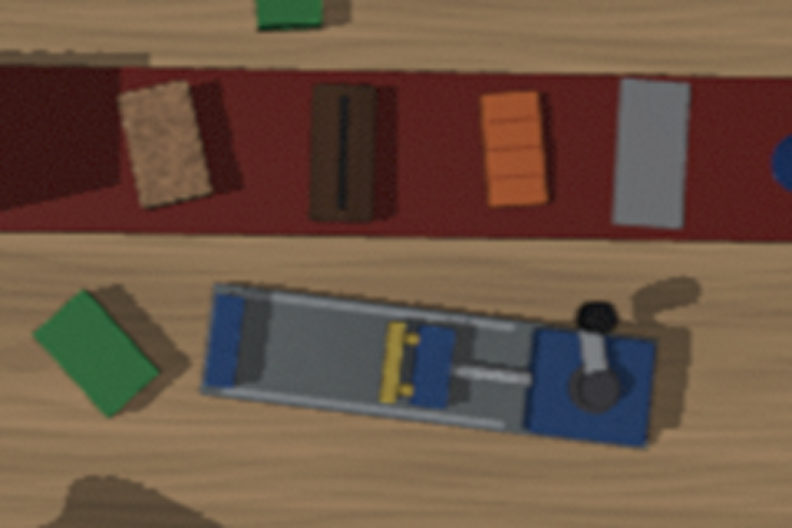

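```bash
cat >> h.py <<'E'
def st():
    o=ctrl.get_obs(); M=R.from_rotvec(o['tool_rot']).as_matrix()
    print('t',round(o['t'],2),'pos',np.round(o['tool_pos'],4),'zyaw',round(np.degrees(np.arctan2(M[1,2],M[0,2])),2),'xdown',np.round(M[:,0],3),'op',round(o['opening'],4),'F',np.round(o['contact_force'],1),'q',np.round(o['q'],2)); return o,M
def rel(target):  # world target -> shift in tool axes
    o,M=st(); d=M.T@(np.array(target)-o['tool_pos']); print('shift mm tool xyz',np.round(d*1000,1)); return d
E
python3 - <<'E'
from h import *
im=np.load('top0.npy')
def show(name,px,z):
    full=np.array(px)/3.3+[190,160]-0.35; w=bp('top',full,z); print(name,np.round(w[:,:2],4).tolist()); return w
c=show('cork top',[(120,97),(186,83),(211,193),(143,208)],.07); print(c.mean(0),np.degrees(np.arctan2(*(c[0]-c[3])[[1,0]])),np.degrees(np.arctan2(*(c[1]-c[2])[[1,0]])), np.linalg.norm(c[0]-c[3]),np.linalg.norm(c[0]-c[1]))
v=show('stop top face',[(243,297),(235,386)],.06)
b=show('bed',[(214,284),(203,391)],.025)
h=show('house top',[(533,326),(657,339),(643,446),(525,431)],.075); print(h.mean(0))
p=show('pad face',[(388,321),(380,402)],.06)
print(show('cab',[(0,67),(119,67)],.19))
show('knob',[(597,318)],.14);show('hub',[(596,388)],.1)
rel([.673-.06,.153,.25])
E
```

```text
cork top [[0.7163, 0.1928], [0.7295, 0.1359], [0.6339, 0.1125], [0.6201, 0.1707]]
[0.6749551  0.15296284 0.07      ] 12.923636280921327 13.783005435201561 0.09864454691903395 0.058406174103445875
stop top face [[0.545, 0.0836], [0.4687, 0.0892]]
bed [[0.5567, 0.1099], [0.4626, 0.1179]]
house top [[0.5233, -0.1652], [0.5135, -0.2718], [0.4228, -0.259], [0.4343, -0.1582]]
[ 0.47349844 -0.21355633  0.075     ]
pad face [[0.526, -0.042], [0.4566, -0.0356]]
cab [[0.7218, 0.2766], [0.7233, 0.1827]]
[[0.72181207 0.2765514  0.19      ]
 [0.72332162 0.1827291  0.19      ]]
knob [[0.5306, -0.2066]]
hub [[0.4723, -0.2138]]
t 1.25 pos [0.2282 0.5818 0.2313] zyaw -21.42 xdown [-0.  0. -1.] op 0.0853 F [ 0.1 -0.3  0.6] q [ 1.08  0.05  1.61  0.    1.48 -0.12]
shift mm tool xyz [ -18.7 -258.7  514.8]
```

```bash
python3 -m handwheel '[[0.085,[0,0,0],[-7,0,0]],[0.085,[0,0,0],[-7,0,0]],[0.085,[0,0,0],[-7,0,0]],[0.085,[0,0,0],[-7,0,0]],[0.085,[0,0,0],[-6.7,0,0]]]' 40; python3 - <<'E'
from h import *
rel([.675,.153,.21])
E
```

```text
t: 1.67
tool_pos: [0.2282, 0.5818, 0.2313]
tool_rot: [-0.187, 1.563, 0.187]
contact_force: [0.4, -0.4, 0.4]
opening: 0.0851
t 1.67 pos [0.2282 0.5818 0.2313] zyaw 13.62 xdown [ 0.  0. -1.] op 0.0851 F [ 0.4 -0.4  0.4] q [ 1.08  0.05  1.61 -0.    1.48 -0.73]
shift mm tool xyz [  21.3 -522.   333.2]
```

```bash
python3 -m handwheel '[[0.085,[0,-34.8e-3,0.0222],[0,0,0]],[0.085,[0,-0.0348,0.0222],[0,0,0]],[0.085,[0,-0.0348,0.0222],[0,0,0]],[0.085,[0,-0.0348,0.0222],[0,0,0]],[0.085,[0,-0.0348,0.0222],[0,0,0]],[0.085,[0,-0.0348,0.0222],[0,0,0]],[0.085,[0,-0.0348,0.0222],[0,0,0]],[0.085,[0,-0.0348,0.0222],[0,0,0]],[0.085,[0,-0.0348,0.0222],[0,0,0]],[0.085,[0,-0.0348,0.0222],[0,0,0]]]' ; python3 -m handwheel '[[0.085,[0,-0.0348,0.0222],[0,0,0]],[0.085,[0,-0.0348,0.0222],[0,0,0]],[0.085,[0,-0.0348,0.0222],[0,0,0]],[0.085,[0,-0.0348,0.0222],[0,0,0]],[0.085,[0.0213,-0.0348,0.0222],[0,0,0]],[0.085,[0,0,0],[0,0,0]],[0.085,[0,0,0],[0,0,0]]]'; python3 - <<'E'
from h import *
rel([.675,.153,.20])
im=ctrl.get_image('wrist'); cv2.imwrite('pics/c1.png',im[...,::-1])
for r in ctrl.tip_of('cork_mid','wrist')[:2]:
    c=r['centre']; print(r['score'],c,bp('wrist',[c[1],c[0]],.05))
E
```

```text
t: 2.5
tool_pos: [0.5255, 0.2925, 0.2316]
tool_rot: [-0.182, 1.563, 0.182]
contact_force: [0.8, 0.7, 0.6]
opening: 0.0848
t: 3.08
tool_pos: [0.6693, 0.1513, 0.2097]
tool_rot: [-0.179, 1.567, 0.18]
contact_force: [0.3, 0.3, -0.0]
opening: 0.085
t 3.08 pos [0.6693 0.1513 0.2097] zyaw 13.1 xdown [-0.004 -0.    -1.   ] op 0.085 F [ 0.3  0.3 -0. ] q [ 0.11  0.21  1.48  0.    1.46 -1.69]
shift mm tool xyz [9.7 0.4 5.9]
0.75 [198.5, 282.2] [[0.67957539 0.15644638 0.05      ]]
```

View pics/c1.png

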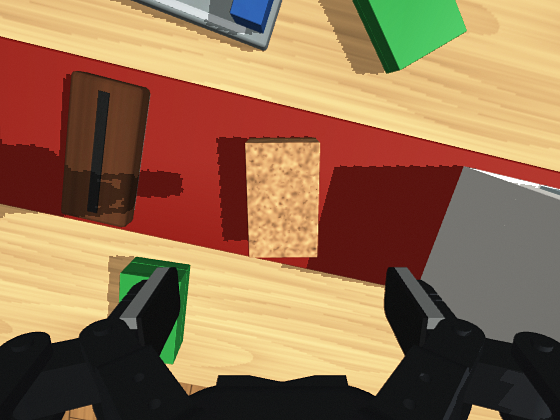

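```bash
cat > cork.py <<'E'
from h import *
o,M=st()
im=ctrl.get_image('wrist')
hsv=cv2.cvtColor(im,cv2.COLOR_RGB2HSV); 
ms=ctrl.silhouettes('cork_mid','wrist')
for r in ms[:2]:
    print(r['score'],np.round(r['box'],1))
    c,_=cv2.findContours(r['mask'].astype(np.uint8),0,2); c=max(c,key=cv2.contourArea)
    q=cv2.approxPolyDP(c,6,True)[:,0]; print(q.tolist())
E
python3 - <<'E'
from cork import *
w=bp('wrist',[(246.5,143.5),(320,142.5),(318,258),(250,257.5)],.07,o); print(np.round(w,4))
print(w.mean(0),[np.degrees(np.arctan2(*(w[a]-w[b])[[1,0]])) for a,b in((3,0),(2,1))],np.linalg.norm(w[3]-w[0]),np.linalg.norm(w[0]-w[1]),np.linalg.norm(w[2]-w[3]))
d=M.T@(w.mean(0)-o['tool_pos']);print(d)
cv2.imwrite('pics/c2.png',cv2.resize(im[120:280,220:350],None,fx=3.5,fy=3.5)[...,::-1])
E
```

```text
t 3.18 pos [0.669  0.1536 0.2122] zyaw 13.29 xdown [-0.  0. -1.] op 0.0851 F [ 0.1  0.1 -0.2] q [ 0.12  0.21  1.48  0.    1.46 -1.69]
0.98 [280.1 197.4  69.  117.7]
[[248, 137], [246, 255], [312, 254], [315, 140]]
0.87 [150.1 307.   69.6 102.7]
[[133, 255], [118, 273], [118, 302], [156, 267], [177, 269], [181, 308], [161, 353], [170, 360], [180, 338], [187, 263]]
[[0.6363 0.1167 0.07  ]
 [0.6219 0.1738 0.07  ]
 [0.72   0.1985 0.07  ]
 [0.7333 0.1399 0.07  ]]
[0.67786636 0.15723527 0.07      ] [np.float64(13.44785552722347), np.float64(14.139597232077259)] 0.09975744155061779 0.058828154818737044 0.06004793534152625
[0.14216037 0.00141654 0.00955799]
```

View pics/c2.png

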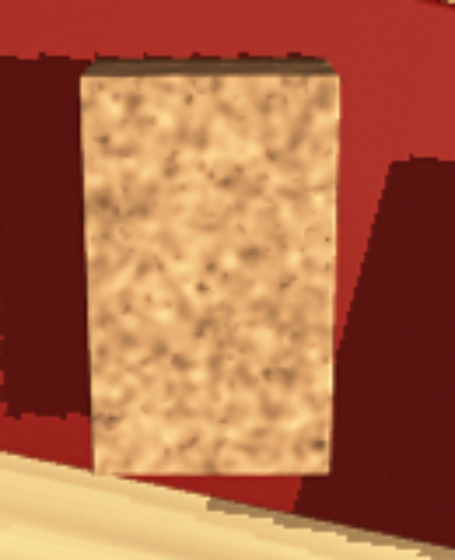

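```bash
python3 - <<'E'
from cork import *
w=bp('wrist',[(243,141.3),(317,141.5),(314,255),(247,255)],.07,o)
print(np.degrees(np.arctan2(*(w[3]-w[0])[[1,0]])),np.degrees(np.arctan2(*(w[2]-w[1])[[1,0]])),M.T@(w.mean(0)-o['tool_pos']))
E
python3 -m handwheel '[[0.085,[0,0,0.009],[0,0,0]],[0.085,[0.035,0,0],[0,0,0]],[0.085,[0.035,0,0],[0,0,0]],[0.085,[0.035,0,0],[0,0,0]],[0.085,[0.03,0,0],[0,0,0]],[0.085,[0,0,0],[0,0,0]],[0.085,[0,0,0],[0,0,0]]]'; python3 - <<'E'
from cork import *
cv2.imwrite('pics/c3.png',im[...,::-1])
E
```

```text
t 3.28 pos [0.6689 0.1544 0.2132] zyaw 13.37 xdown [ 0.001  0.    -1.   ] op 0.0852 F [0.7 1.2 0.9] q [ 0.12  0.2   1.48  0.    1.46 -1.69]
0.98 [405.5  36.1 109.   72.3]
[[350, 0], [382, 72], [461, 30], [451, 0]]
0.92 [277.1 194.9  70.8 118.1]
[[248, 136], [245, 252], [311, 253], [313, 138]]
13.614672093050993 13.558612525469888 [ 0.14323011 -0.0014293   0.0079226 ]
t: 3.97
tool_pos: [0.6766, 0.1557, 0.0753]
tool_rot: [-0.183, 1.567, 0.183]
contact_force: [0.4, -0.2, 0.6]
opening: 0.0849
t 3.97 pos [0.6766 0.1557 0.0753] zyaw 13.32 xdown [-0.004 -0.    -1.   ] op 0.0849 F [ 0.4 -0.2  0.6] q [ 0.12  0.34  1.55  0.    1.25 -1.68]
0.81 [ 69.8 373.4  49.7  93.2]
[[48, 335], [58, 341], [80, 329], [55, 326]]
0.71 [277.1 251.7 142.7 212.3]
[[220, 148], [206, 168], [219, 356], [337, 356], [346, 158], [333, 147]]
```

View pics/c3.png

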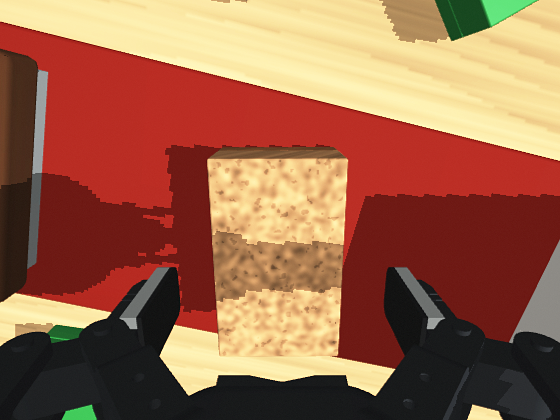

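```bash
python3 -m handwheel '[[0.085,[0.02,0,0],[0,0,0]],[0.085,[0.017,0,0],[0,0,0]],[0.085,[0,0,0],[0,0,0]],[0.085,[0,0,0],[0,0,0]]]'; python3 -m handwheel '[[0.05,[0,0,0],[0,0,0]],[0.05,[0,0,0],[0,0,0]],[0.05,[0,0,0],[0,0,0]],[0.05,[0,0,0],[0,0,0]],[0.05,[0,0,0],[0,0,0]],[0.05,[0,0,0],[0,0,0]],[0.05,[0,0,0],[0,0,0]]]' 40; python3 - <<'E'
from h import *
st()
E
```

```text
t: 4.4
tool_pos: [0.6789, 0.1556, 0.0422]
tool_rot: [-0.182, 1.561, 0.182]
contact_force: [0.2, 1.1, 0.6]
opening: 0.085
t: 4.98
tool_pos: [0.6798, 0.1555, 0.0432]
tool_rot: [-0.182, 1.559, 0.182]
contact_force: [-0.2, -0.6, 6.0]
opening: 0.059
t 4.98 pos [0.6798 0.1555 0.0432] zyaw 13.28 xdown [ 0.004  0.    -1.   ] op 0.059 F [-0.2 -0.6  6. ] q [ 0.12  0.38  1.56 -0.    1.19 -1.68]
```

```bash
python3 -m handwheel '[[0.085,[0,0,0],[0,0,0]],[0.085,[0,0,0],[0,0,0]],[0.085,[0,0,0],[0,0,0]],[0.085,[0,0,0],[0,0,0]],[0.085,[0.008,0,0],[0,0,0]],[0.085,[0.004,0,0],[0,0,0]],[0.085,[0,0,0],[0,0,0]],[0.085,[0,0,0],[0,0,0]],[0.085,[0,0,0],[0,0,0]]]'; python3 - <<'E'
from h import *
st()
im=ctrl.get_image('wrist');st();cv2.imwrite('pics/c4.png',im[...,::-1])
E
```

```text
t: 5.73
tool_pos: [0.6778, 0.1553, 0.0278]
tool_rot: [-0.182, 1.564, 0.182]
contact_force: [-0.2, 0.4, -0.8]
opening: 0.0854
t 5.73 pos [0.6778 0.1553 0.0278] zyaw 13.28 xdown [-0.001 -0.    -1.   ] op 0.0854 F [-0.2  0.4 -0.8] q [ 0.12  0.4   1.57  0.    1.18 -1.68]
t 5.78 pos [0.678  0.1553 0.0282] zyaw 13.28 xdown [-0.  0. -1.] op 0.0852 F [ 0.2  1.4 -0.7] q [ 0.12  0.4   1.57  0.    1.18 -1.68]
```

View pics/c4.png

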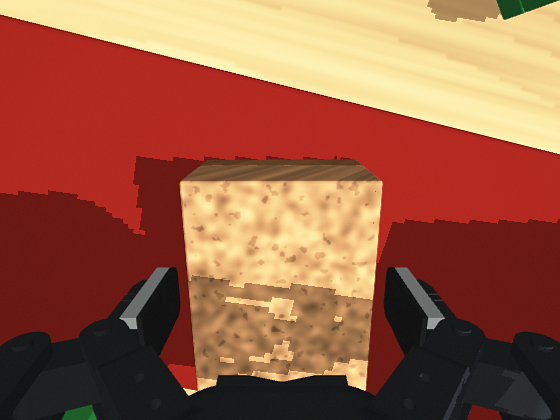

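```bash
python3 -m handwheel '[[0.085,[-0.002,0,0],[0,0,0]],[0.05,[0,0,0],[0,0,0]],[0.05,[0,0,0],[0,0,0]],[0.05,[0,0,0],[0,0,0]],[0.05,[0,0,0],[0,0,0]],[0.05,[0,0,0],[0,0,0]],[0.05,[0,0,0],[0,0,0]],[0.05,[0,0,0],[0,0,0]],[0.05,[0,0,0],[0,0,0]]]' 50; python3 - <<'E'
from h import *
st()
E
python3 -m handwheel '[[0.05,[-0.01,0,0],[0,0,0]],[0.05,[-0.02,0,0],[0,0,0]],[0.05,[-0.04,0,0],[0,0,0]],[0.05,[-0.04,0,0],[0,0,0]],[0.05,[-0.04,0,0],[0,0,0]],[0.05,[-0.04,0,0],[0,0,0]],[0.05,[0,0,0],[0,0,0]],[0.05,[0,0,0],[0,0,0]]]'; python3 - <<'E'
from h import *
st()
im=ctrl.get_image('wrist');cv2.imwrite('pics/c5.png',im[...,::-1])
E
```

```text
t: 6.53
tool_pos: [0.6785, 0.1554, 0.0309]
tool_rot: [-0.182, 1.562, 0.182]
contact_force: [1.0, 1.0, 5.2]
opening: 0.0599
t 6.53 pos [0.6785 0.1554 0.0309] zyaw 13.28 xdown [ 0.001  0.    -1.   ] op 0.0599 F [1.  1.  5.2] q [ 0.12  0.4   1.57 -0.    1.18 -1.68]
t: 7.2
tool_pos: [0.6794, 0.1556, 0.2247]
tool_rot: [-0.182, 1.557, 0.182]
contact_force: [0.9, 0.8, -2.0]
opening: 0.0594
t 7.2 pos [0.6794 0.1556 0.2247] zyaw 13.29 xdown [ 0.007  0.001 -1.   ] op 0.0594 F [ 0.9  0.8 -2. ] q [ 0.12  0.22  1.44  0.    1.47 -1.68]
```

View pics/c5.png

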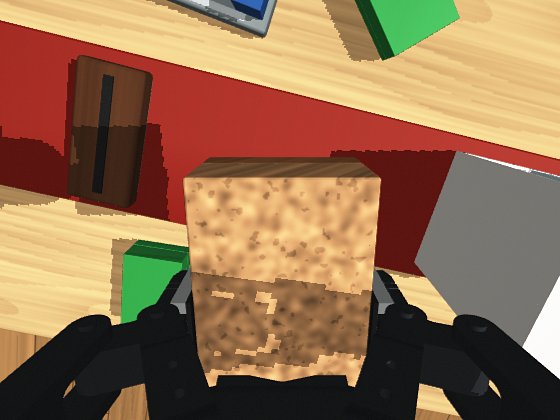

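```bash
python3 -m handwheel '[[0.05,[0,0,0],[7,0,0]],[0.05,[0,0,0],[7,0,0]],[0.05,[0,0,0],[7,0,0]],[0.05,[0,0,0],[7,0,0]],[0.05,[0,0,0],[7,0,0]],[0.05,[0,0,0],[7,0,0]],[0.05,[0,0,0],[7,0,0]],[0.05,[0,0,0],[7,0,0]],[0.05,[0,0,0],[7,0,0]],[0.05,[0,0,0],[7,0,0]]]';  python3 -m handwheel '[[0.05,[0,0,0],[7,0,0]],[0.05,[0,0,0],[7,0,0]],[0.05,[0,0,0],[7,0,0]],[0.05,[0,0,0],[7,0,0]],[0.05,[0,0,0],[7,0,0]],[0.05,[0,0,0],[3.4,0,0]],[0.05,[0,0,0],[0,0,0]]]'; python3 - <<'E'
from h import *
rel([.491,-.07,.24])
E
```

```text
t: 8.08
tool_pos: [0.6761, 0.1551, 0.2159]
tool_rot: [0.774, 1.433, -0.78]
contact_force: [-0.3, -0.7, -0.7]
opening: 0.0593
t: 8.67
tool_pos: [0.6762, 0.1551, 0.2162]
tool_rot: [1.272, 1.169, -1.281]
contact_force: [-0.1, 0.8, -0.8]
opening: 0.0599
t 8.67 pos [0.6762 0.1551 0.2162] zyaw -95.17 xdown [-0.006 -0.001 -1.   ] op 0.0599 F [-0.1  0.8 -0.8] q [0.12 0.22 1.45 0.   1.47 0.21]
shift mm tool xyz [ -22.4 -164.3  240.9]
```

```bash
python3 -m handwheel '[[0.05,[-0.003,-0.0205,0.0301],[0,0,0]],[0.05,[-0.003,-0.0205,0.0301],[0,0,0]],[0.05,[-0.003,-0.0205,0.0301],[0,0,0]],[0.05,[-0.003,-0.0205,0.0301],[0,0,0]],[0.05,[-0.003,-0.0205,0.0301],[0,0,0]],[0.05,[-0.003,-0.0205,0.0301],[0,0,0]],[0.05,[-0.003,-0.0205,0.0301],[0,0,0]],[0.05,[-0.003,-0.0205,0.0301],[0,0,0]],[0.05,[0,0,0],[0,0,0]],[0.05,[0,0,0],[0,0,0]]]';  python3 - <<'E'
from h import *
import pickle
ctrl.get_image('wrist')
o,M=st()
im=ctrl.get_image('wrist');cv2.imwrite('pics/d1.png',im[...,::-1]); pickle.dump((o,im),open('d1.pkl','wb'))
for k,z in dict(end_stop=.025,pad_face=.0425).items():
  for r in ctrl.tip_of(k,'wrist')[:2]:
    c=r['centre']; print(k,r['score'],c,bp('wrist',[c[1],c[0]],z,o))
E
```

```text
t: 9.5
tool_pos: [0.4917, -0.0707, 0.2426]
tool_rot: [1.276, 1.167, -1.277]
contact_force: [0.2, 1.0, -1.5]
opening: 0.0597
t 9.55 pos [ 0.4923 -0.0699  0.2427] zyaw -95.13 xdown [-0.002  0.001 -1.   ] op 0.0594 F [ 0.   0.3 -1.1] q [-0.29 -0.27  1.89  0.    1.52 -0.2 ]
end_stop 0.9 [3.9, 280.1] [[0.50467093 0.08680817 0.025     ]]
pad_face 0.74 [149.9, 276.3] [[ 0.48940191 -0.04238536  0.0425    ]]
```

View pics/d1.png

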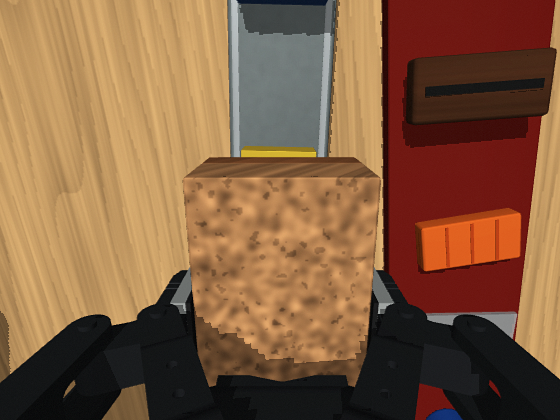

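```bash
python3 - <<'E'
from h import *
import pickle
o,im=pickle.load(open('d1.pkl','rb'))
a=cv2.resize(im[0:165,215:345],None,fx=4.4,fy=3.6,interpolation=cv2.INTER_CUBIC);cv2.imwrite('pics/d2.png',a[...,::-1])
E
```

```text
(no output)
```

View pics/d2.png

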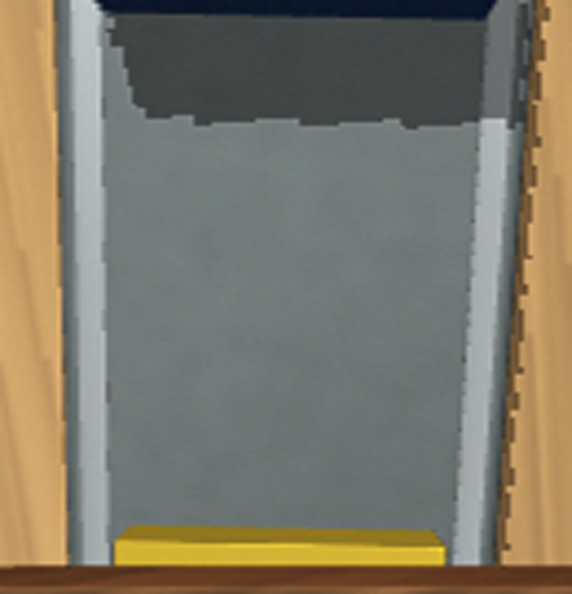

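```bash
python3 - <<'E'
from h import *
import pickle
o,im=pickle.load(open('d1.pkl','rb'))
M=R.from_rotvec(o['tool_rot']).as_matrix()
def s(n,px,z):
    w=bp('wrist',np.array(px)/[4.4,3.6]+[215,0]-.4,z,o); print(n,np.round(w[:,:2],4).tolist(),'mid',np.round(w.mean(0)[:2],4),'w',round(np.linalg.norm(w[0]-w[-1]),4)); return w.mean(0),w
a,_=s('stop',[(100,12),(488,19)],.025)
b,_=s('padtop',[(115,540),(445,546)],.06)
c,_=s('padbot',[(122,526),(437,531)],.0275)
for r in (150,250,350,450):
    l=np.interp(r,[0,560],[72,74.5]) 
s('bed edges r120',[(67,120),(518,120)],.025)
s('bed edges r400',[(71,400),(499,400)],.025)
d=a-b; print('yaw of vise y',np.degrees(np.arctan2(d[1],d[0])),np.linalg.norm(d[:2]))
d=a-c; print('yaw of vise y',np.degrees(np.arctan2(d[1],d[0])),np.linalg.norm(d[:2]))
# block in tool frame
K,Rm,t=cam('wrist',o)
p=ctrl.camera_params('wrist')['T_tool_cam']
px=np.array([(184.,178),(380,178.),(374,362)]);
r=(np.linalg.inv(K)@np.c_[px,np.ones(3)].T).T@p[:3,:3].T
X=p[:3,3]+r*((-.039-p[0,3])/r[:,0])[:,None]; print(np.round(X,4))
E
```

```text
stop [[0.466, 0.0911], [0.5458, 0.0823]] mid [0.5059 0.0867] w 0.0803
padtop [[0.4574, -0.0369], [0.5259, -0.0445]] mid [ 0.4916 -0.0407] w 0.069
padbot [[0.4553, -0.0371], [0.527, -0.0449]] mid [ 0.4912 -0.041 ] w 0.0722
bed edges r120 [[0.4559, 0.067], [0.5509, 0.0585]] mid [0.5034 0.0628] w 0.0953
bed edges r400 [[0.4477, -0.0023], [0.5433, -0.0109]] mid [ 0.4955 -0.0066] w 0.096
yaw of vise y 83.62030880239924 0.12821192759214853
yaw of vise y 83.41918805044682 0.1285747163274915
[[-0.039  -0.0292 -0.0509]
 [-0.039   0.0295 -0.0509]
 [-0.039   0.0327  0.0155]]
```

```bash
python3 -m handwheel '[[0.05,[0,0,0],[1.2,0,0]],[0.05,[0,0.001,-0.035],[0,0,0]],[0.05,[0,0.001,-0.035],[0,0,0]],[0.05,[0,0,-0.032],[0,0,0]],[0.05,[0.04,0,0],[0,0,0]],[0.05,[0.04,0,0],[0,0,0]],[0.05,[0.03,0,0],[0,0,0]],[0.05,[0,0,0],[0,0,0]],[0.05,[0,0,0],[0,0,0]]]';  python3 - <<'E'
from h import *
o,M=st()
im=ctrl.get_image('wrist');cv2.imwrite('pics/e1.png',im[...,::-1])
rel([.4999,.032,.026])
E
```

```text
t: 10.45
tool_pos: [0.5051, 0.0321, 0.1324]
tool_rot: [1.287, 1.159, -1.293]
contact_force: [0.6, -0.5, -0.4]
opening: 0.0596
t 10.45 pos [0.5051 0.0321 0.1324] zyaw -96.27 xdown [-0.005  0.    -1.   ] op 0.0596 F [ 0.6 -0.5 -0.4] q [-0.08 -0.15  1.98  0.    1.32  0.03]
t 10.5 pos [0.5069 0.0317 0.135 ] zyaw -96.29 xdown [ 0.  0. -1.] op 0.0595 F [ 1.5 -0.5 -0.1] q [-0.08 -0.15  1.97  0.    1.32  0.03]
shift mm tool xyz [109.   -7.1   0.5]
```

View pics/e1.png

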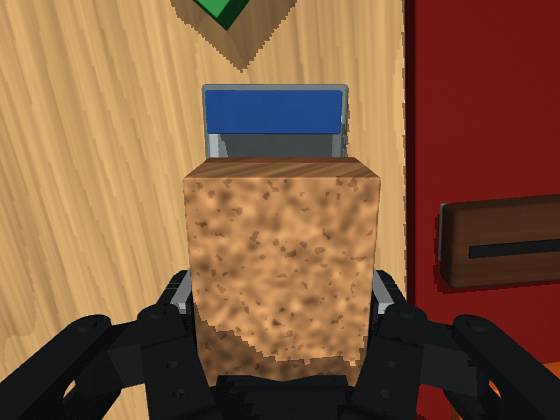

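```bash
python3 - <<'E'
from h import *
o,M=st()
im=ctrl.get_image('wrist'); 
w=bp('wrist',[(205,133.5),(342,133)],.06,o);print(w,w.mean(0),M.T@(w.mean(0)-o['tool_pos']))
a=cv2.resize(im[70:190,170:400],None,fx=3.4,fy=3.4,interpolation=cv2.INTER_CUBIC);cv2.imwrite('pics/e2.png',a[...,::-1])
E
```

```text
t 10.5 pos [0.5069 0.0317 0.135 ] zyaw -96.29 xdown [ 0.  0. -1.] op 0.0595 F [ 1.5 -0.5 -0.1] q [-0.08 -0.15  1.97  0.    1.32  0.03]
[[0.4667292  0.09024135 0.06      ]
 [0.5493848  0.08149055 0.06      ]] [0.508057   0.08586595 0.06      ] [ 0.07505204 -0.00483432 -0.05394478]
```

View pics/e2.png

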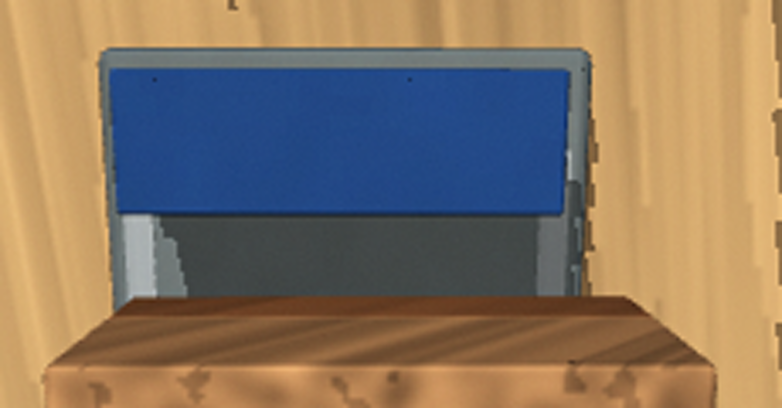

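```bash
python3 -m handwheel '[[0.05,[0,-0.0072,0.0005],[0,0,0]],[0.05,[0.03,0,0],[0,0,0]],[0.05,[0.03,0,0],[0,0,0]],[0.05,[0.025,0,0],[0,0,0]],[0.05,[0,0,0],[0,0,0]],[0.05,[0,0,0],[0,0,0]]]';  python3 - <<'E'
from h import *
o,M=st()
im=ctrl.get_image('wrist');cv2.imwrite('pics/e3.png',im[...,::-1])
rel([.4999,.032,.026])
E
```

```text
t: 11.05
tool_pos: [0.4991, 0.0315, 0.05]
tool_rot: [1.29, 1.155, -1.29]
contact_force: [0.6, -0.1, -0.7]
opening: 0.0594
t 11.05 pos [0.4991 0.0315 0.05  ] zyaw -96.34 xdown [-0.  0. -1.] op 0.0594 F [ 0.6 -0.1 -0.7] q [-0.09 -0.06  2.04 -0.    1.15  0.02]
t 11.1 pos [0.5005 0.0314 0.0515] zyaw -96.33 xdown [ 0.003 -0.    -1.   ] op 0.0593 F [ 0.3  0.4 -0.1] q [-0.09 -0.06  2.04  0.    1.15  0.02]
shift mm tool xyz [25.5 -0.8 -0.6]
```

View pics/e3.png

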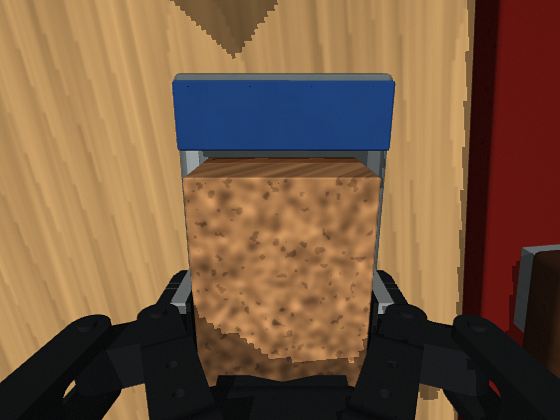

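```bash
python3 -m handwheel '[[0.05,[0.01,0,0],[0,0,0]],[0.05,[0.008,0,0],[0,0,0]],[0.05,[0.004,0,0],[0,0,0]],[0.05,[0,0,0],[0,0,0]],[0.05,[0,0,0],[0,0,0]]]';  python3 - <<'E'
from h import *
for i in range(3): st(); ctrl.get_image('wrist')
E
```

```text
t: 11.52
tool_pos: [0.499, 0.0316, 0.027]
tool_rot: [1.29, 1.155, -1.29]
contact_force: [-0.2, -0.4, -1.5]
opening: 0.0596
t 11.52 pos [0.499  0.0316 0.027 ] zyaw -96.32 xdown [-0.001  0.    -1.   ] op 0.0596 F [-0.2 -0.4 -1.5] q [-0.09 -0.02  2.05  0.    1.11  0.02]
t 11.57 pos [0.4992 0.0316 0.0273] zyaw -96.32 xdown [ 0.  0. -1.] op 0.0596 F [ 0.7 -0.2 -0.8] q [-0.09 -0.02  2.05  0.    1.11  0.02]
t 11.62 pos [0.4994 0.0316 0.0274] zyaw -96.32 xdown [ 0. -0. -1.] op 0.0594 F [-0.8  0.3  0.6] q [-0.09 -0.02  2.05 -0.    1.11  0.02]
```

```bash
python3 -m handwheel '[[0.05,[0.0015,0,0],[0,0,0]],[0.05,[0,0,0],[0,0,0]],[0.05,[0.001,0,0],[0,0,0]],[0.05,[0,0,0],[0,0,0]],[0.05,[0,0,0],[0,0,0]]]';  python3 - <<'E'
from h import *
for i in range(3): st(); im=ctrl.get_image('wrist')
cv2.imwrite('pics/e4.png',im[...,::-1])
im=ctrl.get_image('scene');cv2.imwrite('pics/e5.png',cv2.resize(im[110:220,170:340],None,fx=4,fy=4,interpolation=cv2.INTER_CUBIC)[...,::-1])
E
```

```text
t: 12.08
tool_pos: [0.4995, 0.0315, 0.0259]
tool_rot: [1.29, 1.155, -1.29]
contact_force: [-3.4, 0.6, 5.9]
opening: 0.0593
t 12.08 pos [0.4995 0.0315 0.0259] zyaw -96.31 xdown [-0. -0. -1.] op 0.0593 F [-3.4  0.6  5.9] q [-0.09 -0.02  2.05 -0.    1.11  0.02]
t 12.13 pos [0.4995 0.0316 0.0259] zyaw -96.31 xdown [-0. -0. -1.] op 0.0593 F [-3.9  0.4  6.2] q [-0.09 -0.02  2.05 -0.    1.11  0.02]
t 12.18 pos [0.4995 0.0316 0.0259] zyaw -96.31 xdown [-0. -0. -1.] op 0.0593 F [-3.   0.   6.9] q [-0.09 -0.02  2.05 -0.    1.11  0.02]
```

View pics/e4.png

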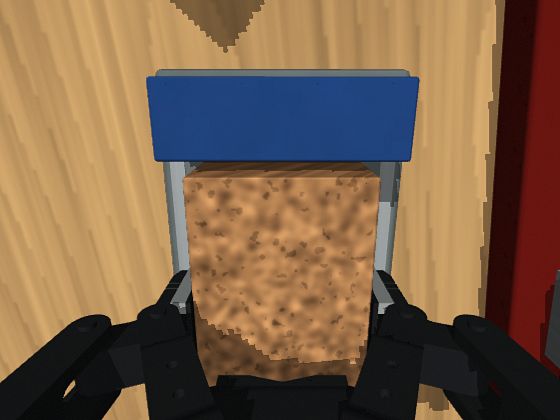

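View pics/e5.png

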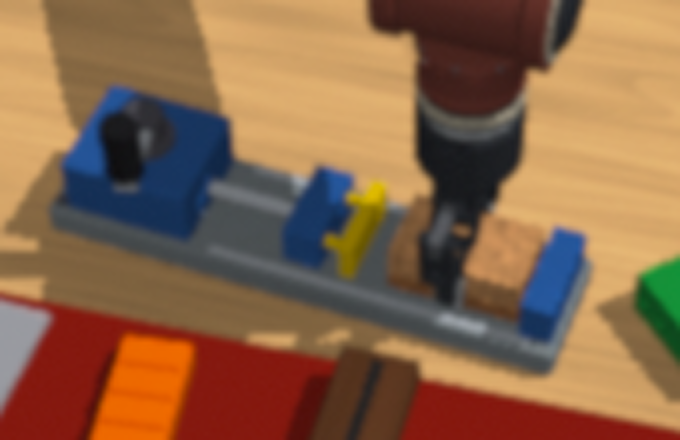

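```bash
python3 -m handwheel '[[0.075,[0,0,0],[0,0,0]],[0.085,[0,0,0],[0,0,0]],[0.085,[0,0,0],[0,0,0]],[0.085,[0,0,0],[0,0,0]],[0.085,[-0.01,0,0],[0,0,0]],[0.085,[-0.03,0,0],[0,0,0]],[0.085,[-0.04,0,0],[0,0,0]],[0.085,[-0.04,0,0],[0,0,0]],[0.085,[-0.04,0,0],[0,0,0]],[0.085,[-0.04,0,0],[0,0,0]]]';  python3 -m handwheel '[[0.085,[-0.01,0,0.03],[0,0,0]],[0.085,[-0.01,0,0.03],[0,0,0]],[0.085,[0,0,0.03],[0,0,0]],[0.085,[0,0,0.03],[0,0,0]],[0.085,[0,0,0],[0,0,0]],[0.085,[0,0,0],[0,0,0]]]'
python3 - <<'E'
from h import *
import pickle
o,M=st(); im=ctrl.get_image('wrist');pickle.dump((o,im),open('f1.pkl','wb'))
cv2.imwrite('pics/f1.png',im[...,::-1])
E
```

```text
t: 13.12
tool_pos: [0.4987, 0.0316, 0.2274]
tool_rot: [1.29, 1.154, -1.289]
contact_force: [1.3, -0.5, -0.3]
opening: 0.085
t: 13.62
tool_pos: [0.4857, -0.0888, 0.2453]
tool_rot: [1.292, 1.153, -1.291]
contact_force: [0.6, -0.4, 0.2]
opening: 0.0851
t 13.62 pos [ 0.4857 -0.0888  0.2453] zyaw -96.48 xdown [ 0.001  0.    -1.   ] op 0.0851 F [ 0.6 -0.4  0.2] q [-0.33 -0.28  1.89  0.    1.52 -0.22]
```

View pics/f1.png

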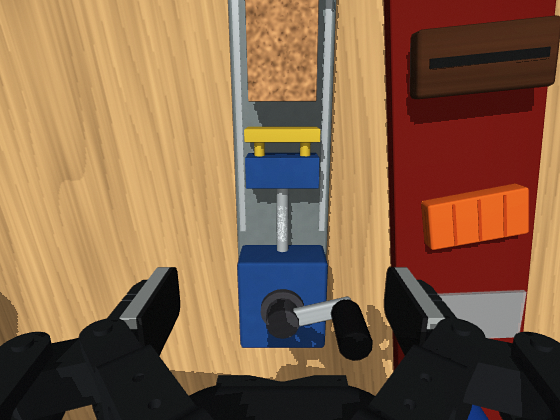

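```bash
python3 - <<'E'
from h import *
import pickle
o,im=pickle.load(open('f1.pkl','rb'))
M=R.from_rotvec(o['tool_rot']).as_matrix()
V=R.from_euler('z',-6.3,degrees=True).as_matrix(); O=np.array([.5059,.0867,0])-V@[0,.12,0]
print('vise O',O)
def pr(n,w): print(n,np.round(w,4),'vise',np.round((w-O)@V,4),'tool',np.round(M.T@(w-o['tool_pos']),4))
for k in ('knob_mid','crank_axis','pad_face','end_stop','vise'):
  z={'knob_mid':.128,'crank_axis':.128,'pad_face':.0425,'end_stop':.025,'vise':0}[k]
  for r in ctrl.tip_of(k,'wrist')[:1]:
    c=r['centre']; pr((k,round(r['score'],2),np.round(c,1)),bp('wrist',[c[1],c[0]],z,o)[0])
for n,px,z in (('blockL',(247.5,101),.065),('blockR',(317,101),.065),('padL',(244,128.5),.06),('padR',(321,128),.06),('jawL',(245,155),.06),('jawR',(320,155),.06),('houseL',(238,249),.075),('houseR',(327,247),.075),('houseBL',(241,348),.075),('houseBR',(326,346),.075)):
    pr(n,bp('wrist',px,z,o)[0])
a=cv2.resize(im[90:370,200:400],None,fx=2.6,fy=2.1,interpolation=cv2.INTER_CUBIC);cv2.imwrite('pics/f2.png',a[...,::-1])
E
```

```text
vise O [ 0.49273188 -0.03257531  0.        ]
('knob_mid', 0.56, array([327.8, 352.4])) [ 0.5336 -0.209   0.128 ] vise [ 0.06   -0.1709  0.128 ] tool [0.1174 0.0611 0.1141]
('crank_axis', 0.98, array([344.5, 282.1])) [ 0.4717 -0.2191  0.128 ] vise [-0.0005 -0.1877  0.128 ] tool [0.1173 0.0007 0.1311]
('pad_face', 0.9, array([124.5, 281.2])) [ 0.4914 -0.0382  0.0425] vise [-0.0007 -0.0057  0.0425] tool [ 2.029e-01 -2.000e-04 -5.080e-02]
('vise', 0.89, array([118. , 280.3])) [ 0.4909 -0.0341  0.    ] vise [-0.0017 -0.0017  0.    ] tool [ 0.2454 -0.0012 -0.0549]
blockL [ 0.4644 -0.0134  0.065 ] vise [-0.0303  0.0159  0.065 ] tool [ 0.1803 -0.0298 -0.0724]
blockR [ 0.525  -0.0203  0.065 ] vise [0.0307 0.0158 0.065 ] tool [ 0.1804  0.0312 -0.0725]
padL [ 0.4574 -0.0368  0.06  ] vise [-0.0346 -0.0081  0.06  ] tool [ 0.1853 -0.0341 -0.0484]
padR [ 0.5271 -0.0442  0.06  ] vise [ 0.0355 -0.0078  0.06  ] tool [ 0.1854  0.036  -0.0489]
jawL [ 0.4549 -0.0608  0.06  ] vise [-0.0345 -0.0322  0.06  ] tool [ 0.1853 -0.0339 -0.0243]
jawR [ 0.5243 -0.0686  0.06  ] vise [ 0.0353 -0.0324  0.06  ] tool [ 0.1854  0.0359 -0.0243]
houseL [ 0.4372 -0.1476  0.075 ] vise [-0.0426 -0.1204  0.075 ] tool [ 0.1703 -0.0417  0.064 ]
houseR [ 0.5224 -0.1552  0.075 ] vise [ 0.0429 -0.1186  0.075 ] tool [0.1704 0.0438 0.0619]
houseBL [ 0.4236 -0.2599  0.075 ] vise [-0.0438 -0.2336  0.075 ] tool [ 0.1703 -0.0425  0.1771]
houseBR [ 0.5129 -0.2676  0.075 ] vise [ 0.0458 -0.2314  0.075 ] tool [0.1703 0.0471 0.1747]
```

View pics/f2.png

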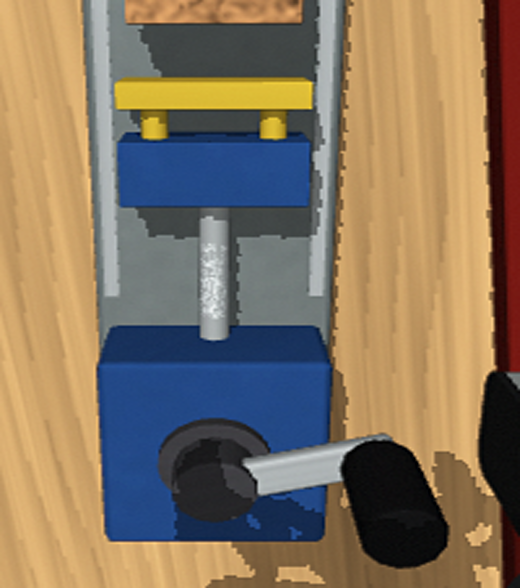

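```bash
python3 -m handwheel '[[0.045,[0,0.02,0.036],[0,0,0]],[0.045,[0,0.02,0.036],[0,0,0]],[0.045,[0,0.02,0.036],[0,0,0]],[0.045,[0,0,0.006],[0,0,0]],[0.045,[0,0,0],[0,0,0]],[0.045,[0,0,0],[0,0,0]]]'
python3 - <<'E'
from h import *
import pickle
ctrl.get_image('wrist');o,M=st(); im=ctrl.get_image('wrist');pickle.dump((o,im),open('g1.pkl','wb'))
cv2.imwrite('pics/g1.png',im[...,::-1])
V=R.from_euler('z',-6.3,degrees=True).as_matrix(); O=np.array([.4927,-.0326,0])
def pr(n,w): print(n,np.round(w,4),'vise',np.round((w-O)@V,4),'tool',np.round(M.T@(w-o['tool_pos']),4))
for k in ('knob_mid','crank_axis'):
  for r in ctrl.tip_of(k,'wrist')[:1]:
    c=r['centre']; pr((k,round(r['score'],2),np.round(c,1)),bp('wrist',[c[1],c[0]],.128,o)[0])
E
```

```text
t: 14.42
tool_pos: [0.533, -0.207, 0.2443]
tool_rot: [1.29, 1.157, -1.29]
contact_force: [0.2, -0.1, 0.1]
opening: 0.0452
t 14.47 pos [ 0.5329 -0.2065  0.2445] zyaw -96.26 xdown [-0.     0.001 -1.   ] op 0.045 F [0.6 0.2 0.4] q [-0.5  -0.08  1.72  0.    1.5  -0.39]
('crank_axis', 0.57, array([222.6, 201.3])) [ 0.4689 -0.2176  0.128 ] vise [-0.0033 -0.1865  0.128 ] tool [ 0.1165 -0.0623  0.0181]
```

View pics/g1.png

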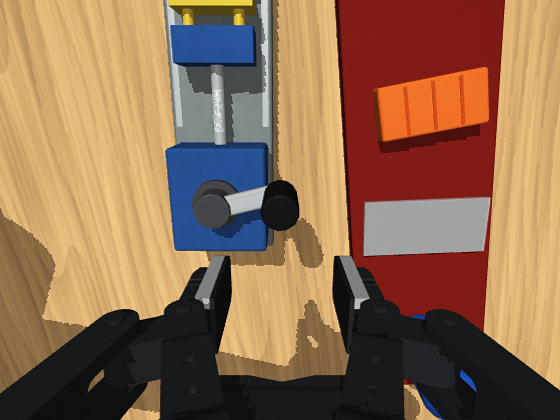

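```bash
python3 - <<'E'
from h import *
import pickle
o,im=pickle.load(open('g1.pkl','rb'))
M=R.from_rotvec(o['tool_rot']).as_matrix()
V=R.from_euler('z',-6.3,degrees=True).as_matrix(); O=np.array([.4927,-.0326,0])
def pr(n,w): print(n,np.round(w,4),'vise',np.round((w-O)@V,4),'tool',np.round(M.T@(w-o['tool_pos']),4))
pr('knobtop',bp('wrist',(281,209.5),.153,o)[0])
pr('hub',bp('wrist',(211.5,210),.11,o)[0])
pr('base',bp('wrist',(214,200.5),.08,o)[0])
cv2.imwrite('pics/g2.png',cv2.resize(im[140:260,160:310],None,fx=4,fy=4,interpolation=cv2.INTER_CUBIC)[...,::-1])
E
```

```text
knobtop [ 0.5326 -0.206   0.153 ] vise [ 0.0587 -0.168   0.153 ] tool [ 0.0915 -0.0003 -0.0004]
hub [ 0.4742 -0.2135  0.11  ] vise [ 0.0015 -0.1818  0.11  ] tool [ 0.1345 -0.0575  0.0135]
base [ 0.4707 -0.2135  0.08  ] vise [-0.002  -0.1822  0.08  ] tool [ 0.1645 -0.061   0.0138]
```

View pics/g2.png

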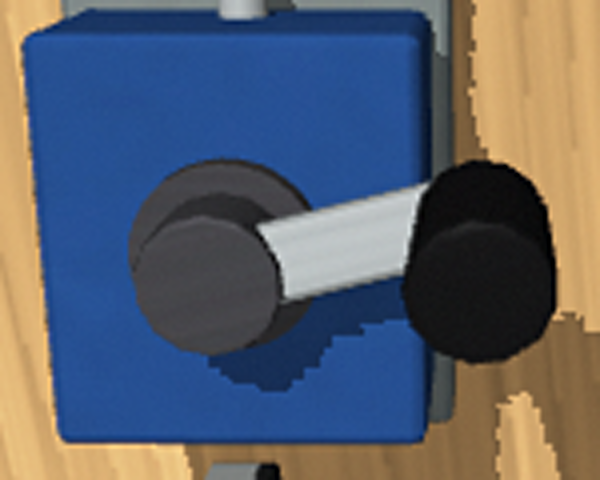

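```bash
python3 -m handwheel '[[0.045,[0.04,0,0],[0,0,0]],[0.045,[0.04,0,0],[0,0,0]],[0.045,[0.03,0,0],[0,0,0]],[0.045,[0.015,0,0],[0,0,0]],[0.045,[0.011,0,0],[0,0,0]],[0.045,[0,0,0],[0,0,0]],[0.045,[0,0,0],[0,0,0]]]'; python3 - <<'E'
from h import *
st()
E
python3 -m handwheel '[[0.015,[0,0,0],[0,0,0]],[0.015,[0,0,0],[0,0,0]],[0.015,[0,0,0],[0,0,0]],[0.015,[0,0,0],[0,0,0]],[0.015,[0,0,0],[0,0,0]]]' 30
python3 - <<'E'
from h import *
o,M=st();im=ctrl.get_image('wrist');cv2.imwrite('pics/g3.png',im[...,::-1])
E
```

```text
t: 15.2
tool_pos: [0.5333, -0.2073, 0.1094]
tool_rot: [1.289, 1.155, -1.289]
contact_force: [0.1, -0.3, 0.8]
opening: 0.045
t 15.2 pos [ 0.5333 -0.2073  0.1094] zyaw -96.27 xdown [ 0.001 -0.    -1.   ] op 0.045 F [ 0.1 -0.3  0.8] q [-0.5   0.03  1.84  0.    1.26 -0.39]
t: 15.62
tool_pos: [0.5325, -0.2082, 0.1113]
tool_rot: [1.288, 1.155, -1.292]
contact_force: [-8.3, 0.8, 5.9]
opening: 0.0275
t 15.62 pos [ 0.5325 -0.2082  0.1113] zyaw -96.31 xdown [-0.002 -0.001 -1.   ] op 0.0275 F [-8.3  0.8  5.9] q [-0.5   0.03  1.84 -0.    1.27 -0.39]
```

View pics/g3.png

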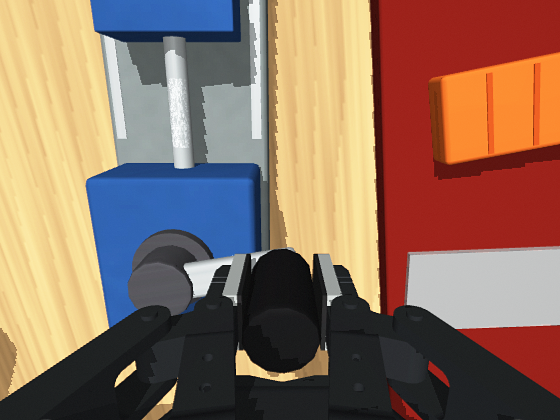

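```bash
python3 -m handwheel '[[0.015,[0,-0.0008,0.0054],[0,0,0]],[0.015,[0,0,0.0208],[0,0,0]],[0.015,[0,-0.0071,0.0196],[0,0,0]],[0.015,[0,-0.0134,0.016],[0,0,0]],[0.015,[0,-0.0181,0.0104],[0,0,0]],[0.015,[0,0,0],[0,0,0]],[0.015,[0,0,0],[0,0,0]]]'; python3 - <<'E'
from h import *
V=R.from_euler('z',-6.3,degrees=True).as_matrix(); A=np.array([.4724,-.2165,.128])
o,M=st();d=(o['tool_pos']-A)@V;print(np.round(d,4),np.hypot(*d[:2]),np.degrees(np.arctan2(d[1],d[0])),'Fvise',o['contact_force']@V)
im=ctrl.get_image('top');cv2.imwrite('pics/h1.png',cv2.resize(im[200:320,230:430],None,fx=3.5,fy=3.5,interpolation=cv2.INTER_CUBIC)[...,::-1])
E
```

```text
t: 16.25
tool_pos: [0.4853, -0.2708, 0.1111]
tool_rot: [1.298, 1.164, -1.287]
contact_force: [-5.8, 18.8, 12.3]
opening: 0.0273
t 16.25 pos [ 0.4853 -0.2708  0.1111] zyaw -96.37 xdown [-0.001  0.011 -1.   ] op 0.0273 F [-5.8 18.8 12.3] q [-0.65 -0.    1.88  0.01  1.27 -0.54]
[ 0.0188 -0.0525 -0.0169] 0.055768340667274055 -70.31565911303987 Fvise [-7.86029431 18.00461719 12.29845425]
```

View pics/h1.png

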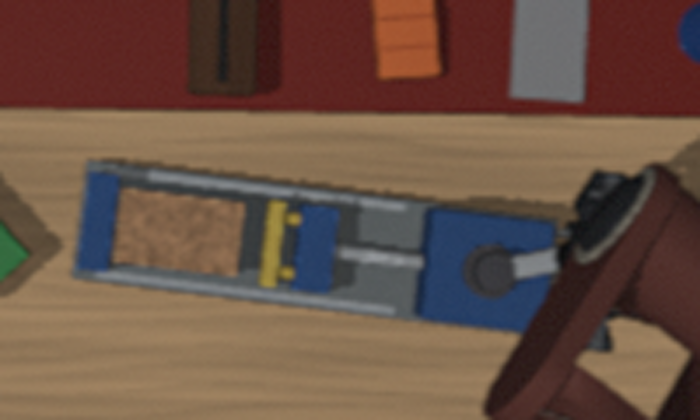

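```bash
python3 - <<'E'
from h import *
V=R.from_euler('z',-6.3,degrees=True).as_matrix(); A=np.array([.4724,-.2165,0])
P=np.array([.5325,-.2082]);Q=np.array([.4853,-.2708])
m=(P+Q)/2;d=Q-P;L=np.linalg.norm(d);n=np.array([d[1],-d[0]])/L
for s in(1,-1):
    c=m+s*n*np.sqrt(.06**2-L*L/4);e=np.r_[c,0]-A;print(c,'vise offset',e@V)
    for X in(P,Q):
        f=(np.r_[X-c,0])@V;print(np.degrees(np.arctan2(f[1],f[0])))
E
```

```text
[ 0.47263035 -0.21215292] vise offset [-0.00024806  0.00434611  0.        ]
10.077495802813635
-71.50961586606063
[ 0.54516965 -0.26684708] vise offset [ 0.07785499 -0.04205771  0.        ]
108.49038413393944
-169.92250419718636
```

```bash
python3 -m handwheel '[[0.015,[0,-0.0005,-0.0043],[0,0,0]],[0.015,[0,-0.0205,0.0036],[0,0,0]],[0.015,[0,-0.0205,-0.0036],[0,0,0]],[0.015,[0,-0.0181,-0.0104],[0,0,0]],[0.015,[0,-0.0134,-0.016],[0,0,0]],[0.015,[0,0,0],[0,0,0]],[0.015,[0,0,0],[0,0,0]]]'; cat > k.py <<'E'
from h import *
V=R.from_euler('z',-6.3,degrees=True).as_matrix(); A=np.array([.4726,-.2122,.128])
def kk():
    o,M=st();d=(o['tool_pos']-A)@V;print('rel',np.round(d,4),'r',round(np.hypot(*d[:2]),4),'phi',round(np.degrees(np.arctan2(d[1],d[0])),1),'Fvise',np.round(o['contact_force']@V,1)); return o
E
python3 -c "
from k import *
kk()"
```

```text
t: 16.88
tool_pos: [0.4178, -0.2368, 0.1113]
tool_rot: [1.29, 1.151, -1.288]
contact_force: [-0.4, 1.3, 5.2]
opening: 0.0274
t 16.88 pos [ 0.4178 -0.2368  0.1113] zyaw -96.29 xdown [ 0.004 -0.002 -1.   ] op 0.0274 F [-0.4  1.3  5.2] q [-0.67 -0.2   2.06  0.    1.28 -0.56]
rel [-0.0517 -0.0305 -0.0167] r 0.06 phi -149.5 Fvise [-0.5  1.2  5.2]
```

```bash
python3 -m handwheel '[[0.015,[0,-0.0071,-0.0196],[0,0,0]],[0.015,[0,0,-0.0208],[0,0,0]],[0.015,[0,0.0071,-0.0196],[0,0,0]],[0.015,[0,0.0134,-0.016],[0,0,0]],[0.015,[0,0.0181,-0.0104],[0,0,0]],[0.015,[0,0.0205,-0.0036],[0,0,0]],[0.015,[0,0.0205,0.0036],[0,0,0]],[0.015,[0,0.0181,0.0104],[0,0,0]],[0.015,[0,0.0134,0.016],[0,0,0]],[0.015,[0,0.0071,0.0196],[0,0,0]]]'; python3 -m handwheel '[[0.015,[0,0,0],[0,0,0]],[0.015,[0,0,0],[0,0,0]]]';python3 -c "
from k import *
kk()"
```

```text
t: 17.72
tool_pos: [0.5327, -0.21, 0.1111]
tool_rot: [1.286, 1.157, -1.291]
contact_force: [-15.0, 2.0, 14.9]
opening: 0.0277
t: 17.88
tool_pos: [0.5325, -0.2117, 0.1112]
tool_rot: [1.288, 1.152, -1.293]
contact_force: [-4.8, -1.4, 8.1]
opening: 0.0271
t 17.88 pos [ 0.5325 -0.2117  0.1112] zyaw -96.39 xdown [-0.    -0.004 -1.   ] op 0.0271 F [-4.8 -1.4  8.1] q [-0.51  0.03  1.84 -0.    1.27 -0.39]
rel [ 0.0595  0.0071 -0.0168] r 0.0599 phi 6.8 Fvise [-4.6 -1.9  8.1]
```

```bash
python3 -m handwheel '[[0.015,[0,0,0.0208],[0,0,0]],[0.015,[0,-0.0071,0.0196],[0,0,0]],[0.015,[0,-0.0134,0.016],[0,0,0]],[0.015,[0,-0.0181,0.0104],[0,0,0]],[0.015,[0,-0.0205,0.0036],[0,0,0]],[0.015,[0,-0.0205,-0.0036],[0,0,0]],[0.015,[0,-0.0181,-0.0104],[0,0,0]],[0.015,[0,-0.0134,-0.016],[0,0,0]],[0.015,[0,-0.0071,-0.0196],[0,0,0]]]'; python3 -c "
from k import *
kk()"
python3 -m handwheel '[[0.015,[0,0,-0.0208],[0,0,0]],[0.015,[0,0.0071,-0.0196],[0,0,0]],[0.015,[0,0.0134,-0.016],[0,0,0]],[0.015,[0,0.0181,-0.0104],[0,0,0]],[0.015,[0,0.0205,-0.0036],[0,0,0]],[0.015,[0,0.0205,0.0036],[0,0,0]],[0.015,[0,0.0181,0.0104],[0,0,0]],[0.015,[0,0.0134,0.016],[0,0,0]],[0.015,[0,0.0071,0.0196],[0,0,0]],[0.015,[0,0,0],[0,0,0]]]';python3 -c "
from k import *
kk()
im=ctrl.get_image('top');cv2.imwrite('pics/h2.png',cv2.resize(im[230:310,240:400],None,fx=5,fy=5,interpolation=cv2.INTER_CUBIC)[...,::-1])
im=ctrl.get_image('wrist');cv2.imwrite('pics/h3.png',im[...,::-1])
"
```

```text
t: 18.63
tool_pos: [0.4127, -0.2186, 0.1113]
tool_rot: [1.289, 1.147, -1.291]
contact_force: [4.2, -2.6, 2.1]
opening: 0.0271
t 18.63 pos [ 0.4127 -0.2186  0.1113] zyaw -96.42 xdown [ 0.004 -0.006 -1.   ] op 0.0271 F [ 4.2 -2.6  2.1] q [-0.65 -0.24  2.09 -0.    1.28 -0.53]
rel [-0.0589 -0.0129 -0.0167] r 0.0603 phi -167.7 Fvise [ 4.5 -2.1  2.1]
t: 19.47
tool_pos: [0.5325, -0.2129, 0.1112]
tool_rot: [1.287, 1.152, -1.294]
contact_force: [-7.3, -0.7, 11.1]
opening: 0.0276
t 19.47 pos [ 0.5325 -0.2129  0.1112] zyaw -96.4 xdown [-0.002 -0.004 -1.   ] op 0.0276 F [-7.3 -0.7 11.1] q [-0.51  0.04  1.84 -0.    1.27 -0.39]
rel [ 0.0597  0.0059 -0.0168] r 0.0599 phi 5.6 Fvise [-7.2 -1.5 11.1]
```

View pics/h2.png

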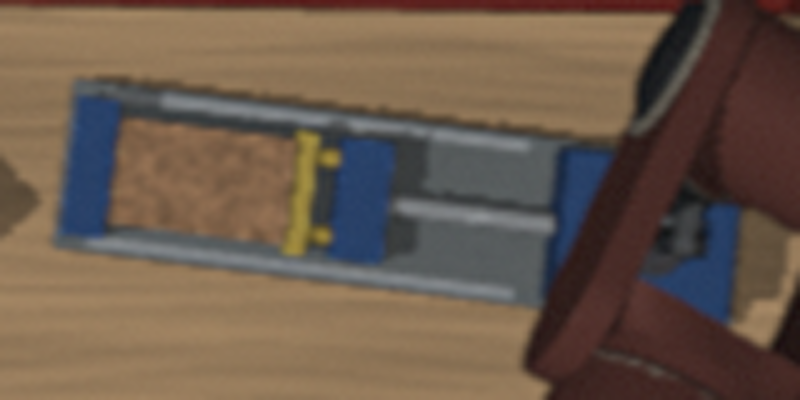

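View pics/h3.png

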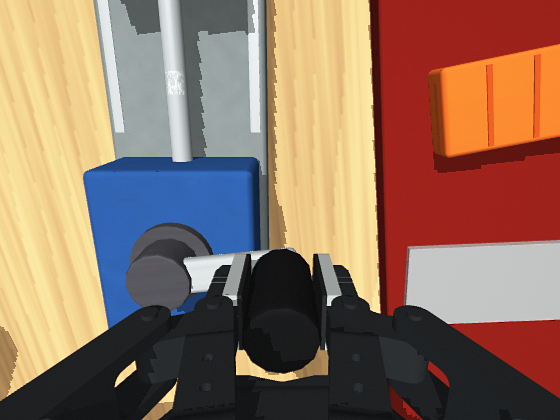

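```bash
python3 -m handwheel '[[0.015,[0,0,0.0208],[0,0,0]],[0.015,[0,-0.0071,0.0196],[0,0,0]],[0.015,[0,-0.0134,0.016],[0,0,0]],[0.015,[0,-0.0181,0.0104],[0,0,0]],[0.015,[0,-0.0205,0.0036],[0,0,0]],[0.015,[0,-0.0205,-0.0036],[0,0,0]],[0.015,[0,-0.0181,-0.0104],[0,0,0]],[0.015,[0,-0.0134,-0.016],[0,0,0]],[0.015,[0,-0.0071,-0.0196],[0,0,0]]]'; python3 -c "
from k import *
kk()"
python3 -m handwheel '[[0.015,[0,0,-0.0208],[0,0,0]],[0.015,[0,0.0071,-0.0196],[0,0,0]],[0.015,[0,0.0134,-0.016],[0,0,0]],[0.015,[0,0,0],[0,0,0]],[0.015,[0,0,0],[0,0,0]]]';python3 -c "
from k import *
kk()
im=ctrl.get_image('top');cv2.imwrite('pics/h4.png',cv2.resize(im[230:310,240:400],None,fx=5,fy=5,interpolation=cv2.INTER_CUBIC)[...,::-1])
im=ctrl.get_image('wrist');cv2.imwrite('pics/h5.png',im[...,::-1])
"
```

```text
t: 20.32
tool_pos: [0.4126, -0.2186, 0.1113]
tool_rot: [1.289, 1.147, -1.291]
contact_force: [5.7, -2.5, 2.1]
opening: 0.0275
t 20.32 pos [ 0.4126 -0.2186  0.1113] zyaw -96.42 xdown [ 0.004 -0.006 -1.   ] op 0.0275 F [ 5.7 -2.5  2.1] q [-0.65 -0.24  2.09 -0.    1.28 -0.53]
rel [-0.0589 -0.013  -0.0167] r 0.0603 phi -167.6 Fvise [ 5.9 -1.9  2.1]
t: 20.73
tool_pos: [0.44, -0.1613, 0.1113]
tool_rot: [1.291, 1.157, -1.287]
contact_force: [-4.5, 8.1, 11.8]
opening: 0.0274
t 20.73 pos [ 0.44   -0.1613  0.1113] zyaw -96.23 xdown [ 0.001  0.002 -1.   ] op 0.0274 F [-4.5  8.1 11.8] q [-0.51 -0.23  2.08  0.    1.29 -0.4 ]
rel [-0.038   0.047  -0.0167] r 0.0604 phi 128.9 Fvise [-5.3  7.6 11.8]
```

View pics/h4.png

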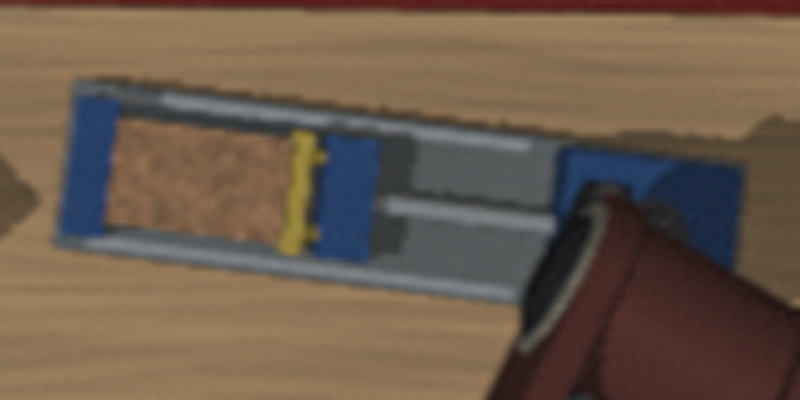

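View pics/h5.png

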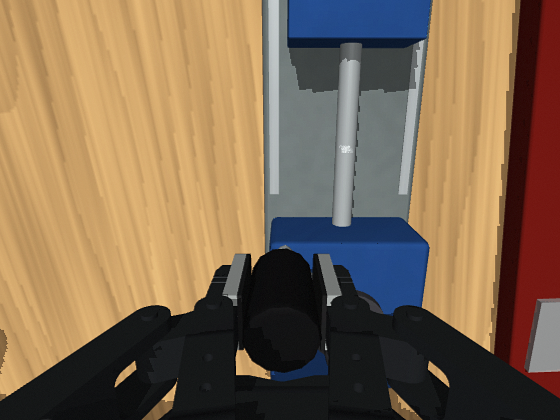

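```bash
python3 -m handwheel '[[0.045,[0,0,0],[0,0,0]],[0.045,[0,0,0],[0,0,0]],[0.045,[0,0,0],[0,0,0]],[0.045,[0,0,0],[0,0,0]],[0.045,[-0.03,0,0],[0,0,0]],[0.045,[-0.04,0,0],[0,0,0]],[0.045,[-0.04,0,0],[0,0,0]],[0.045,[-0.03,0.03,0],[0,0,0]],[0.045,[0,0.008,-0.03],[0,0,0]],[0.045,[0,0,-0.035],[0,0,0]]]'; python3 -m handwheel '[[0.045,[0,0,0],[0,0,0]],[0.045,[0,0,0],[0,0,0]]]'
python3 - <<'E'
from k import *
import pickle
ctrl.get_image('wrist');o,M=st(); im=ctrl.get_image('wrist');pickle.dump((o,im),open('i1.pkl','wb'))
cv2.imwrite('pics/i1.png',im[...,::-1])
E
```

```text
t: 21.67
tool_pos: [0.4855, -0.1034, 0.2516]
tool_rot: [1.294, 1.147, -1.289]
contact_force: [0.1, 1.2, -0.6]
opening: 0.0453
t: 21.83
tool_pos: [0.4829, -0.1011, 0.248]
tool_rot: [1.288, 1.156, -1.288]
contact_force: [-1.0, 0.1, 0.1]
opening: 0.045
t 21.88 pos [ 0.4827 -0.1019  0.2477] zyaw -96.26 xdown [-0.001 -0.    -1.   ] op 0.0454 F [ 0.   0.4 -1.2] q [-0.36 -0.28  1.89 -0.    1.53 -0.25]
```

View pics/i1.png

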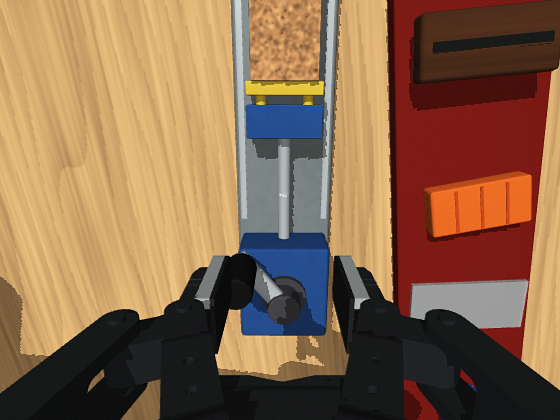

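```bash
python3 - <<'E'
from h import *
import pickle
o,im=pickle.load(open('i1.pkl','rb'));o1,im1=pickle.load(open('f1.pkl','rb'))
a=cv2.resize(im[70:145,235:335],None,fx=7,fy=7,interpolation=cv2.INTER_CUBIC)
cv2.imwrite('pics/i2.png',a[...,::-1])
for i,r in ((im1,range(120,195)),(im,range(72,145))):
    for c in (252,282,):print([(k,)+tuple(i[k,c].tolist()) for k in r if k%1==0][:48])
E
```

```text
[(120, 118, 128, 126), (121, 116, 126, 125), (122, 117, 126, 123), (123, 118, 126, 125), (124, 115, 126, 125), (125, 114, 123, 123), (126, 125, 125, 95), (127, 153, 124, 28), (128, 155, 128, 32), (129, 212, 179, 50), (130, 224, 192, 57), (131, 222, 191, 57), (132, 222, 191, 56), (133, 221, 187, 54), (134, 220, 187, 54), (135, 219, 187, 55), (136, 219, 187, 54), (137, 219, 186, 54), (138, 217, 185, 53), (139, 217, 185, 53), (140, 219, 186, 52), (141, 218, 183, 49), (142, 59, 59, 40), (143, 61, 67, 72), (144, 62, 68, 69), (145, 63, 68, 69), (146, 61, 67, 67), (147, 60, 65, 67), (148, 69, 76, 75), (149, 122, 132, 131), (150, 119, 130, 130), (151, 120, 129, 129), (152, 119, 128, 126), (153, 7, 24, 56), (154, 22, 49, 95), (155, 24, 50, 94), (156, 22, 47, 91), (157, 22, 46, 88), (158, 38, 79, 146), (159, 37, 76, 140), (160, 35, 75, 140), (161, 37, 76, 140), (162, 36, 77, 141), (163, 36, 75, 141), (164, 35, 76, 139), (165, 36, 75, 138), (166, 36, 74, 137), (167, 37, 74, 138)]
[(120, 65, 70, 69), (121, 64, 67, 67), (122, 62, 67, 67), (123, 61, 67, 66), (124, 63, 68, 69), (125, 60, 65, 67), (
[... 2027 characters left out ...]
 236, 207, 62), (85, 231, 202, 61), (86, 231, 201, 61), (87, 230, 200, 60), (88, 230, 199, 60), (89, 228, 199, 58), (90, 228, 197, 58), (91, 228, 198, 59), (92, 228, 198, 59), (93, 230, 197, 58), (94, 202, 169, 47), (95, 61, 56, 27), (96, 67, 74, 79), (97, 69, 75, 75), (98, 71, 76, 75), (99, 68, 74, 73), (100, 69, 75, 74), (101, 70, 75, 75), (102, 70, 76, 74), (103, 67, 72, 70), (104, 37, 51, 72), (105, 42, 91, 169), (106, 39, 81, 149), (107, 38, 80, 148), (108, 38, 81, 148), (109, 38, 80, 148), (110, 39, 80, 148), (111, 41, 82, 150), (112, 40, 82, 149), (113, 40, 82, 149), (114, 39, 80, 148), (115, 39, 79, 147), (116, 39, 80, 146), (117, 38, 80, 147), (118, 38, 79, 145), (119, 40, 80, 147)]
```

View pics/i2.png

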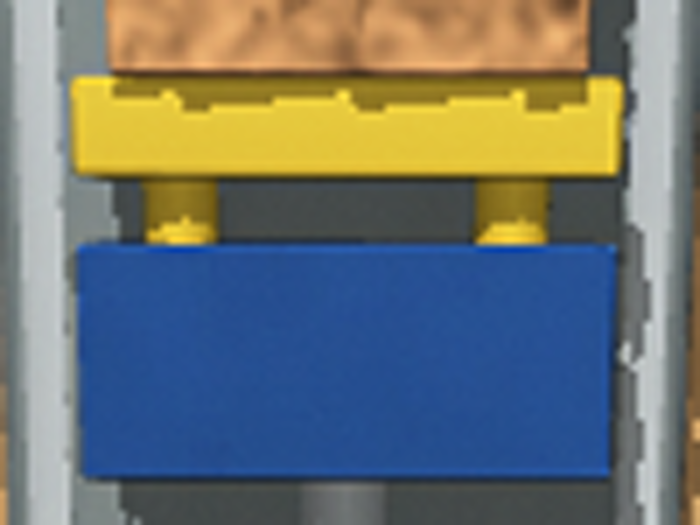

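```bash
python3 - <<'E'
from h import *
import pickle
for f,rs in(('f1',(128.8,141.9,157.6)),('i1',(83.6,94.7,104.4))):
    o,im=pickle.load(open(f+'.pkl','rb'))
    M=R.from_rotvec(o['tool_rot']).as_matrix()
    w=bp('wrist',[(282,r-.0) for r in rs],.06,o); print(f,np.round(((w-o['tool_pos'])@M)[:,2]*1000,2))
    V=R.from_euler('z',-6.3,degrees=True).as_matrix(); print(np.round((w-[.4927,-.0326,0])@V,4)[:,1])
E
```

```text
f1 [-48.16 -36.35 -21.85]
[-0.0084 -0.0202 -0.0347]
i1 [-87.18 -77.81 -69.48]
[ 0.0171  0.0077 -0.0006]
```

```bash
python3 -m handwheel '[[0.045,[0,0,0.035],[0,0,0]],[0.045,[0,-0.008,0.03],[0,0,0]],[0.045,[0,-0.03,0],[0,0,0]],[0.045,[0,0,0],[0,0,0]],[0.045,[0,0,0],[0,0,0]],[0.045,[0,0,0],[0,0,0]]]'
python3 - <<'E'
from k import *
ctrl.get_image('wrist');o,M=st(); im=ctrl.get_image('wrist')
cv2.imwrite('pics/j1.png',im[...,::-1])
rel([.44,-.1613,.111])
E
```

```text
t: 22.43
tool_pos: [0.4378, -0.1632, 0.2482]
tool_rot: [1.291, 1.154, -1.291]
contact_force: [0.6, -0.2, 0.0]
opening: 0.0449
t 22.48 pos [ 0.4382 -0.1629  0.2484] zyaw -96.36 xdown [ 0.001 -0.    -1.   ] op 0.045 F [-0.4 -1.1 -0.6] q [-0.52 -0.35  1.95  0.    1.55 -0.4 ]
t 22.53 pos [ 0.4383 -0.1626  0.2484] zyaw -96.32 xdown [ 0.001 -0.    -1.   ] op 0.045 F [ 0.3  0.  -0.1] q [-0.51 -0.35  1.94  0.    1.55 -0.4 ]
shift mm tool xyz [137.4   1.4  -1.5]
```

View pics/j1.png

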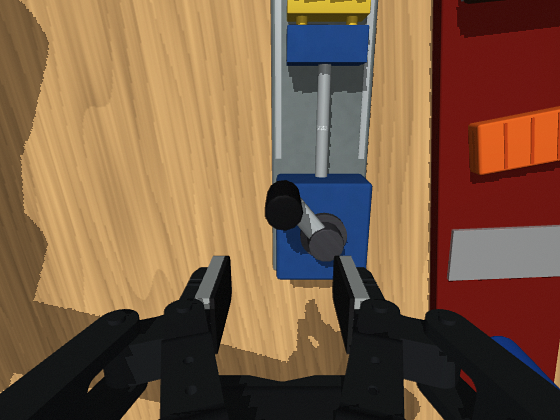

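```bash
python3 -m handwheel '[[0.045,[0.04,0.0014,-0.0015],[0,0,0]],[0.045,[0.04,0,0],[0,0,0]],[0.045,[0.03,0,0],[0,0,0]],[0.045,[0.015,0,0],[0,0,0]],[0.045,[0.012,0,0],[0,0,0]],[0.045,[0,0,0],[0,0,0]],[0.045,[0,0,0],[0,0,0]]]'; python3 -m handwheel '[[0.015,[0,0,0],[0,0,0]],[0.015,[0,0,0],[0,0,0]],[0.015,[0,0,0],[0,0,0]],[0.015,[0,0,0],[0,0,0]],[0.015,[0,0,0],[0,0,0]]]' 30
python3 -c "
from k import *
kk()"
```

```text
t: 23.12
tool_pos: [0.44, -0.161, 0.1115]
tool_rot: [1.289, 1.155, -1.29]
contact_force: [-0.5, -0.8, -0.1]
opening: 0.0452
t: 23.53
tool_pos: [0.4407, -0.1616, 0.1133]
tool_rot: [1.29, 1.152, -1.288]
contact_force: [-1.1, 1.2, 5.5]
opening: 0.0271
t 23.53 pos [ 0.4407 -0.1616  0.1133] zyaw -96.32 xdown [ 0.003 -0.002 -1.   ] op 0.0271 F [-1.1  1.2  5.5] q [-0.51 -0.23  2.08  0.    1.29 -0.4 ]
rel [-0.0373  0.0468 -0.0147] r 0.0598 phi 128.6 Fvise [-1.2  1.   5.5]
```

```bash
python3 -m handwheel '[[0.015,[0,0.0134,-0.0082],[0,0,0]],[0.015,[0,0.015,-0.0045],[0,0,0]],[0.015,[0,0,0],[0,0,0]],[0.015,[0,0,0],[0,0,0]]]'
python3 -c "
from k import *
kk()"
```

```text
t: 23.87
tool_pos: [0.4709, -0.1526, 0.1133]
tool_rot: [1.289, 1.15, -1.287]
contact_force: [1.1, -1.7, 6.9]
opening: 0.0272
t 23.87 pos [ 0.4709 -0.1526  0.1133] zyaw -96.27 xdown [ 0.004 -0.003 -1.   ] op 0.0272 F [ 1.1 -1.7  6.9] q [-0.46 -0.16  2.02 -0.    1.28 -0.35]
rel [-0.0082  0.059  -0.0147] r 0.0596 phi 97.9 Fvise [ 1.3 -1.6  6.9]
```

Turned another 30.7° (~1.07 mm). I'll release, lift and check.

```bash
python3 -m handwheel '[[0.045,[0,0,0],[0,0,0]],[0.045,[0,0,0],[0,0,0]],[0.045,[0,0,0],[0,0,0]],[0.045,[0,0,0],[0,0,0]],[0.045,[-0.03,0,0],[0,0,0]],[0.045,[-0.04,0,0],[0,0,0]],[0.045,[-0.04,0,0],[0,0,0]],[0.045,[-0.03,0.01,0],[0,0,0]],[0.045,[0,0,-0.026],[0,0,0]],[0.045,[0,0,-0.026],[0,0,0]]]'; python3 -m handwheel '[[0.045,[0,0,0],[0,0,0]],[0.045,[0,0,0],[0,0,0]],[0.045,[0,0,0],[0,0,0]]]'
python3 - <<'E'
from k import *
import pickle
ctrl.get_image('wrist');o,M=st(); im=ctrl.get_image('wrist');pickle.dump((o,im),open('k1.pkl','wb'))
cv2.imwrite('pics/k1.png',im[...,::-1])
s=ctrl.get_image('scene');cv2.imwrite('pics/k2.png',s[...,::-1])
for c in (252,282): print([(k,)+tuple(im[k,c].tolist()) for k in range(70,115)])
E
```

```text
t: 24.7
tool_pos: [0.486, -0.1016, 0.2543]
tool_rot: [1.293, 1.149, -1.289]
contact_force: [-0.0, 0.5, -0.3]
opening: 0.0451
t: 24.95
tool_pos: [0.4843, -0.101, 0.2505]
tool_rot: [1.289, 1.156, -1.291]
contact_force: [-0.2, 0.6, -0.4]
opening: 0.045
t 25.0 pos [ 0.4843 -0.1013  0.2505] zyaw -96.34 xdown [-0.001  0.    -1.   ] op 0.0449 F [1.  0.  0.1] q [-0.36 -0.28  1.88 -0.    1.53 -0.25]
[(70, 190, 135, 87), (71, 200, 144, 93), (72, 215, 158, 102), (73, 225, 165, 107), (74, 221, 163, 103), (75, 207, 150, 96), (76, 194, 139, 90), (77, 186, 135, 85), (78, 177, 127, 80), (79, 187, 135, 85), (80, 202, 144, 93), (81, 113, 78, 49), (82, 127, 104, 29), (83, 147, 125, 35), (84, 155, 129, 37), (85, 237, 208, 64), (86, 231, 202, 60), (87, 230, 201, 60), (88, 229, 198, 59), (89, 229, 199, 59), (90, 227, 198, 58), (91, 229, 199, 61), (92, 227, 196, 59), (93, 228, 197, 58), (94, 229, 196, 56), (95, 199, 166, 46), (96, 59, 55, 27), (97, 67, 74, 78), (98, 67, 73, 75), (99, 69, 74, 75), (100, 69, 74, 75), (101, 68, 73, 74), (102, 69, 73, 74), (103, 67, 71, 70), (104, 25, 43, 72), (105, 41, 86, 15
[... 367 characters left out ...]
, 145, 100, 63), (80, 154, 107, 70), (81, 92, 64, 40), (82, 116, 94, 26), (83, 162, 135, 39), (84, 240, 209, 64), (85, 237, 209, 63), (86, 232, 203, 60), (87, 232, 203, 63), (88, 230, 200, 59), (89, 229, 199, 60), (90, 229, 199, 59), (91, 229, 198, 59), (92, 227, 198, 58), (93, 228, 197, 58), (94, 231, 197, 58), (95, 201, 169, 46), (96, 62, 56, 28), (97, 67, 74, 79), (98, 69, 74, 75), (99, 69, 74, 74), (100, 70, 75, 74), (101, 67, 73, 73), (102, 71, 75, 74), (103, 68, 73, 71), (104, 26, 44, 72), (105, 40, 86, 159), (106, 39, 82, 149), (107, 39, 82, 149), (108, 38, 81, 148), (109, 39, 81, 149), (110, 40, 83, 149), (111, 39, 82, 149), (112, 38, 80, 147), (113, 40, 81, 149), (114, 38, 80, 148)]
```

View pics/k1.png

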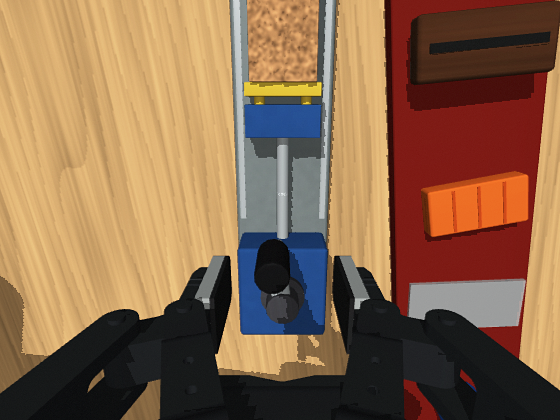

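View pics/k2.png

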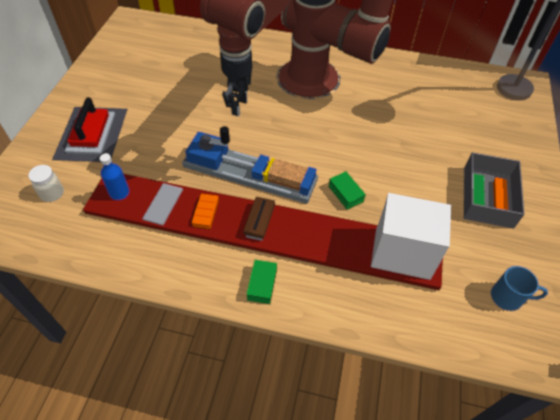

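```bash
python3 -m handwheel '[[0.045,[-0.01,0,-0.04],[0,0,0]],[0.045,[-0.01,0,-0.04],[0,0,0]],[0.045,[0,0,-0.03],[0,0,0]],[0.045,[0,0,0],[0,0,0]],[0.045,[0,0,0],[0,0,0]]]'
python3 - <<'E'
from k import *
o,M=st(); im=ctrl.get_image('wrist')
cv2.imwrite('pics/l1.png',im[...,::-1])
E
```

```text
t: 25.52
tool_pos: [0.4969, 0.009, 0.2711]
tool_rot: [1.288, 1.156, -1.289]
contact_force: [0.0, -0.5, 0.8]
opening: 0.0452
t 25.52 pos [0.4969 0.009  0.2711] zyaw -96.2 xdown [-0. -0. -1.] op 0.0452 F [ 0.  -0.5  0.8] q [-0.13 -0.28  1.85 -0.    1.57 -0.02]
```

View pics/l1.png

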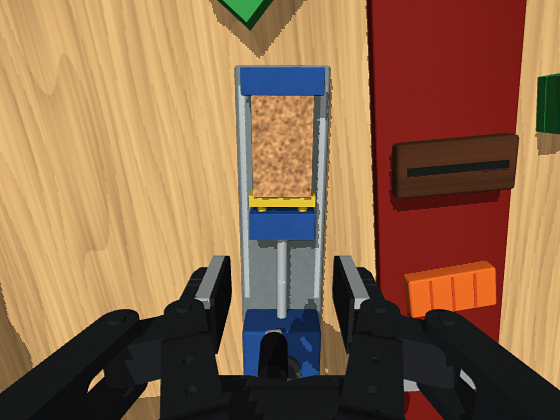

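```bash
python3 -c "
from station import ctrl
print(ctrl.finish_job())"
```

```text
the job is handed in; nothing more can be done
None
```

The cork block is clamped in the crank vise, cork face up and lengthwise, and the job is handed in at about 25.6 s. I lifted the block off the shelf by its 60 mm width and laid it on the bed. I then wound the crank clockwise by its grip until the pad was about half-way in, and let go.

- **Block:** the last wrist picture shows it straight, flush with the end stop and the pad, and centred to within about 1 mm.
- **Pad:** the gap behind the yellow pad measures about 7.1 mm of 14, so it is pressed in by about 6.9 mm and not driven solid. A look before the final 30° of crank showed about 5.9 mm, which agrees with how far I then turned it.
- **Shelf:** the brush, wax block and scraper look undisturbed in the last scene picture. The robot is touching nothing.

Two things did not go cleanly:

- **First grip:** it sat too high on the block, so I opened the fingers and gripped again lower before lifting.
- **Crank centre:** my first estimate was about 4 mm off. I saw about 20 N of side force at the first check of the winding and corrected it; later readings stayed well below the limits. That offset is a small disagreement with the vise origin I had worked out, and I did not track down its cause.

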